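# Slide test of debug probes on a tilting glass plate

### The job

Run the slide test on the three white debug probes: stand all three side by side on the level glass plate of the tester, then lift the plate by its handle up to its stop. Leave the probes that slide off in the catch tray, and stand every probe that keeps its place on the tilted glass upright in the black tray; do not disturb the other things on the bench.

Things in the scene. Friction and masses are not known exactly. Their poses are not given: they have to be found in the camera images.
- probe_1_center (a point): One of three look-alike white debug probes, 52 x 92 x 28 mm with its four stick-on feet (its plain sides reach 21 mm up; only a socket at one end is higher). The point lies on its middle, 11 mm above the surface it stands on. Own x: its 52 mm width, the way to grip it; y: its 92 mm length; z up. Waits on a 2 mm black mat. Its feet may grip or slip on glass; only the test tells.
- probe_2_center (a point): One of three look-alike white debug probes, 52 x 92 x 28 mm with its four stick-on feet (its plain sides reach 21 mm up; only a socket at one end is higher). The point lies on its middle, 11 mm above the surface it stands on. Own x: its 52 mm width, the way to grip it; y: its 92 mm length; z up. Waits on a 2 mm black mat. Its feet may grip or slip on glass; only the test tells.
- probe_3_center (a point): One of three look-alike white debug probes, 52 x 92 x 28 mm with its four stick-on feet (its plain sides reach 21 mm up; only a socket at one end is higher). The point lies on its middle, 11 mm above the surface it stands on. Own x: its 52 mm width, the way to grip it; y: its 92 mm length; z up. Waits on a 2 mm black mat. Its feet may grip or slip on glass; only the test tells.
- slide_tester: The tilting slide tester, standing on the bench: a grey base 326 x 290 mm with a foam-lined catch tray at its low end and a hinged glass plate. Origin on the bench under the middle of the plate's hinge line. x points uphill (along the plate, away from the catch tray), y along the hinge, z up. A steel quadrant and clamp knob stand 146 to 168 mm out on the +y side, 185 mm uphill.
- test_plate (a joint): Tilt of the glass plate, rad: 0 level (resting on its buffers, as at the start), 0.314 at its upper stop. It turns about the hinge line at its low edge. Lifting it at the handle takes about 6 N; the stiff hinge keeps it wherever it is let go.
- test_plate_hinge (a point): Middle of the plate's hinge line, 30 mm above the bench; it does not move as the plate tilts.
- plate_center (a point): Middle of the plate's glass surface, 42 mm above the bench when level. Axes: x uphill, y along the hinge, z square to the glass; it turns with the plate. The glass reaches 100 mm downhill (an open edge) and 95 mm uphill of here and 124 mm to each side, with side rails 2 mm high and two black clips 6 mm high on its upper edge, 85 mm out.
- plate_handle (a point): Middle of the plate's handle: a round steel bar, 12 mm thick, 110 mm long along y, that bridges the plate's high edge on two legs. It lies 122 mm uphill of the glass's middle and 22 mm above the glass, so 224.6 mm from the hinge line. Axes turn with the plate.
- catch_tray_in (a point): Middle of the foam floor of the catch tray, 26 mm above the bench; inside it is about 115 mm along the tester's x and 264 mm along y, with walls 30 mm high. It lies just below the low edge of the glass. A probe that slips slides into it by itself within about a second.
- pass_tray_in (a point): Middle of the inner floor of the open black plastic tray for the probes that held, standing at the right of the waiting probes. Outside 240 x 150 x 24 mm (long side along its x), walls 4 mm, floor 4 mm above the bench.
- spool: A white spool of solder, 54 mm wide and 47 mm high, standing behind the work. Origin at the middle of its underside.
- flux_bottle: An amber dropper bottle with a black cap, 34 mm wide and 98 mm high, standing behind the work. Origin at the middle of its underside.
- screwdriver: A red screwdriver, 153 mm long and 18 mm thick, lying at the bench's front edge. Origin at the middle of its underside.

How it is judged:
By the outcome, as a careful person would: the job done as asked, in the order asked, and still so for the second after the job is handed in, with the robot touching nothing.
It also fails if it takes over 72 s, if anything falls off the work surface, if the arm or the gripper's body presses on something with over 40 N, if the wrist force passes 120 N, or if a joint passes its speed limit or range.

### The arm

A 6-joint arm with a two-finger parallel gripper is mounted at the origin on a cart in front of the work surface, level with it; the furniture and walls round the work are solid. World frame = base frame: x ahead of the robot, y to its left, z up, the work surface at z = 0. Lengths are in m, angles in rad, forces in N, time in s.
With the tool pointing down it reaches from about 0.35 to 0.925 m from the base axis. Payload 6.4 kg.
Tool frame: the origin (TCP) lies midway between the tips of the shut fingers; the grasp point (between the pads) lies hold_point_z behind it (hold_point_z is the distance from the TCP to the grasp point, in m); z points along the fingers, y is the line along which they close (so a half turn about z gives the same grasp; the last joint's range is limited). The gripper opens to 94 mm and grips with 3 to 60 N. Pads are 16 mm wide; open, the fingers measure 119 mm over their backs; the gripper's body (75 mm by 177 mm) begins 78 mm behind the grasp point.
Start: joints at [-1.514, 0.245, 1.558, -0, 1.339, -0.174], TCP at [0.149, -0.633, 0.205] pointing down, gripper open.
Joint ranges: [-3.13, 3.13], [-1.02, 2.26], [0.13, 2.54], [-0.95, 4.09], [0.21, 2.88], [-2.74, 2.74]. Speed limits (rad/s): [2.57, 2.57, 3.14, 3.14, 3.14, 3.14].

### API

Orientations are given as a rotation vector (axis times angle).
In Python, from workcell import get_state, grab_frame, camera_model, job_done, hold_point_z gives the robot as it stands.
- The arm moves only by the tool carry_out, never from a script. Its argument "commands" is a list of rows, each an object of numbers: "x", "y", "z": the shift along the tool's x, y, z each as a share of 250 mm, from -1 to 1; "rx", "ry", "rz": the turn, a rotation vector about the tool's x, y, z each as a share of 0.5 rad, from -1 to 1; "claw": the finger opening in mm, from 0 to 94. In form: [{"x": .., "y": .., "z": .., "rx": .., "ry": .., "rz": .., "claw": ..}, ...]. A call has 1 to 20 rows; each row shifts and turns the commanded pose from where the row before left it, along the tool's axes as they then stand; what a row does not reach is not made up. A row lasts 1/8 s, in which the tool goes at most 62.5 mm and 10.7 degrees, less where a joint would pass 70% of its speed; a pose out of reach is approached as far as the arm can. A call with a number of a shift or a turn outside -1 to 1 is refused whole. A call with a gripper value outside its range is refused whole. The fingers move at their own pace and stop on an object; "newtons" is the grip in N (left out, the last holds). Time passes only in rows, so rows that do not move let the fingers close. It gives the time, the measured TCP pose, the force, the opening and the grip force at its end, in the units of the state.
- get_state(): the state, without advancing time (a new reading comes with each control period).
- grab_frame(name): name is "side" or "top" or "wrist"; returns the picture (384x512x3 uint8, blue, green, red); there is no depth.
- camera_model(name): a dict with "vertical_fov" (degrees; the focal length in pixels is half the picture's height over the tangent of half this angle, whatever the lens; pixels are square), "cx", "cy" (the principal point, pixels), "R" (3x3) and "t" (3): a world point X has camera coordinates R X + t; the wrist camera has in their place "hand_eye" (4x4, takes a point from camera to tool coordinates, whose origin is the TCP and whose axes are the flange's). Camera axes: x right, y down, z forward; pixel columns grow to the right and rows downward; lengths in m; the calibration is good to about 2 mm. A picture is of the moment at which its call begins: read the wrist's pose just before it. camera_model takes no time and is no camera call.
- job_done(): hands the job in; it is judged then, once.
The state is a dict: "clock": time; "joint_pos": joint angles; "qd": joint speeds; "tau": joint torques, N m; "ee_pos": TCP position; "tool_rot": TCP orientation; "contact_force": force on the tool from outside, world axes, zero at the start; "torque": the same for the moment, N m; "grip_width": opening from 0.0 (shut) to 1.0 (fully open); "grip_force": force on a finger pad.
Only numpy, scipy, OpenCV 4.12 (cv2) and the standard library are available. Lean on these libraries where they do the work, as an engineer would, in place of code of your own. Each camera call takes 0.05 s, during which the arm holds its last target. There are 200 camera calls.

## Working session

There is one attempt and no reset: what is moved stays moved. The work goes in short steps, Python scripts to look and compute and a tool call to move; the robot and the scene stay as the last step left them, time stands still between calls to the robot, and variables do not carry over. Pictures are saved under pics/ and viewed, at most 10 in all, crops included, and the job is handed in when it is done.

Besides the shell and the picture viewer there is one more tool, called after ">>>" as name(argument=value, ...), one argument or row to a line, values as JSON. carry_out: Moves the arm, as the interface text tells. Its arguments: {"type":"object","properties":{"commands":{"type":"array"},"newtons":{"type":"number"}},"required":["commands"]}

```bash
ls; mkdir -p pics; python3 - <<'E'
from workcell import *
import cv2,numpy as np
np.set_printoptions(precision=4,suppress=True)
print(get_state());print(hold_point_z if not callable(hold_point_z) else hold_point_z())
for n in("side","top","wrist"):
    print(n,camera_model(n))
for n in("side","top"):
    im=grab_frame(n);cv2.imwrite(f"pics/{n}0.png",im);cv2.imwrite(f"pics/{n}0b.png",cv2.resize(im,(800,600),interpolation=cv2.INTER_CUBIC))
E
```

```text
pics
{'clock': 0.0, 'joint_pos': array([-1.5141,  0.2458,  1.559 ,  0.    ,  1.3387, -0.1741]), 'qd': array([-0.0009,  0.0011, -0.0004,  0.0005, -0.0004,  0.0017]), 'tau': array([ -0.0017, -41.5822, -31.461 ,   0.0684,   0.0331,  -0.0001]), 'ee_pos': array([ 0.1487, -0.6322,  0.2044]), 'tool_rot': array([-3.1188, -0.3616, -0.0002]), 'contact_force': array([-0.2769, -0.7325,  0.0114]), 'torque': array([-0.0075, -0.0082, -0.021 ]), 'grip_force': 0.0, 'grip_width': 1.0010157513689801}
0.0188
side {'vertical_fov': 50.48117848332695, 'cx': 248.10059771520298, 'cy': 196.76947191200216, 'R': array([[ 1.    ,  0.0057, -0.0028],
       [ 0.0018, -0.6656, -0.7463],
       [-0.0061,  0.7462, -0.6656]]), 't': array([-0.5251,  0.0093,  1.2256])}
top {'vertical_fov': 51.33377674498855, 'cx': 254.71662594226206, 'cy': 190.644313914122, 'R': array([[-0.0168, -0.9998,  0.0085],
       [-0.9945,  0.0158, -0.1036],
       [ 0.1034, -0.0102, -0.9946]]), 't': array([-0.0708,  0.5198,  1.4872])}
wrist {'vertical_fov': 68.3578034829544, 'cx': 257.1587901243812, 'cy': 195.06864849912418, 'hand_eye': array([[-0.    , -0.9604, -0.2785,  0.0808],
       [ 1.    , -0.0003,  0.0008,  0.0007],
       [-0.0008, -0.2785,  0.9604, -0.1791],
       [ 0.    ,  0.    ,  0.    ,  1.    ]])}
```

View pics/top0b.png

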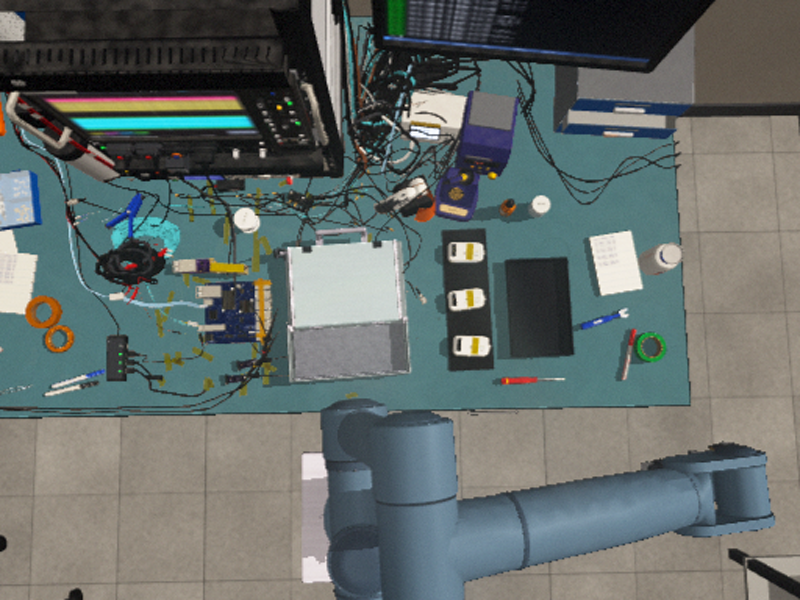

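View pics/side0b.png

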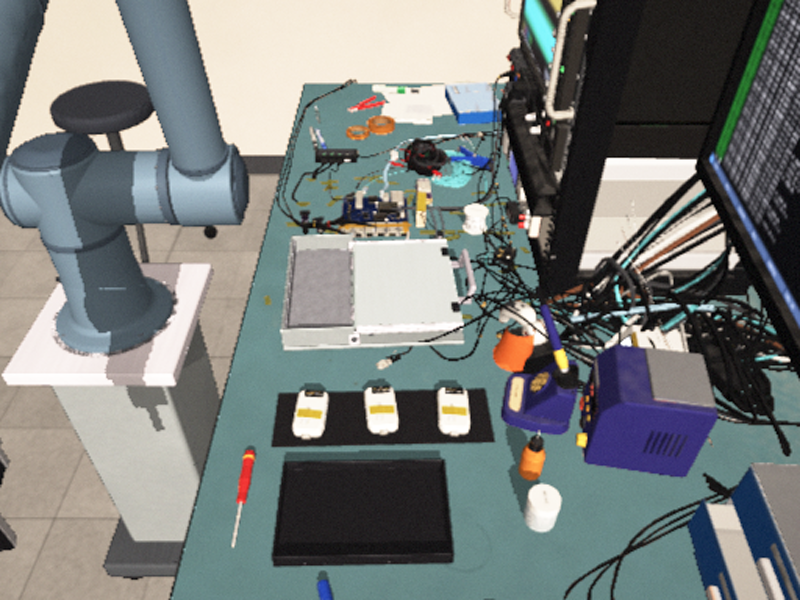

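The top view has x up and y left. The tester is at about (347,310), the three probes lie lengthwise along y at (466,252), (466,299) and (471,346), and the black tray is at (539,307). The side view agrees. I'll get rough positions from these pixels and then refine them with the wrist camera.

```bash
cat > h.py <<'E'
from workcell import *
import cv2,numpy as np
from scipy.spatial.transform import Rotation as Ro
np.set_printoptions(precision=4,suppress=True)
def ray(n,px,z,st=None):
    """pixel (original 512x384) -> world point at height z"""
    m=camera_model(n);f=192/np.tan(np.radians(m['vertical_fov']/2))
    d=np.array([(px[0]-m['cx'])/f,(px[1]-m['cy'])/f,1])
    if n=='wrist':
        T=np.array(m['hand_eye']);R=Ro.from_rotvec(st['tool_rot']).as_matrix()
        d=R@T[:3,:3]@d;c=R@T[:3,3]+st['ee_pos']
    else:
        R=np.array(m['R']);c=-R.T@m['t'];d=R.T@d
    return c+d*(z-c[2])/d[2]
def proj(n,X,st=None):
    m=camera_model(n);f=192/np.tan(np.radians(m['vertical_fov']/2));X=np.atleast_2d(X)
    if n=='wrist':
        T=np.array(m['hand_eye']);R=Ro.from_rotvec(st['tool_rot']).as_matrix()
        p=((X-st['ee_pos'])@R-T[:3,3])@T[:3,:3]
    else: p=X@np.array(m['R']).T+m['t']
    return p[:,:2]/p[:,2:]*f+[m['cx'],m['cy']]
def go(xyz,yaw,pitch=0,st=None):
    """shift & turn (tool axes, in shares) to a down pose; yaw = angle of tool x from world x; pitch = tilt about world y"""
    st=st or get_state();R=Ro.from_rotvec(st['tool_rot'])
    Rt=Ro.from_euler('y',pitch)*Ro.from_euler('z',yaw)*Ro.from_euler('x',np.pi)
    d=R.inv().apply(np.array(xyz)-st['ee_pos'])/.25
    return d,(R.inv()*Rt).as_rotvec()/.5
def yaw(st=None):
    x=Ro.from_rotvec((st or get_state())['tool_rot']).as_matrix()[:,0];return np.arctan2(x[1],x[0])
E
python3 - <<'E'
from h import *
s=1.5625
for k,p,z in [('p1',(466,252),.02),('p2',(466,299),.02),('p3',(471,346),.02),('tray',(539,307),.024),('handle',(342,235),.064),('gTL',(288,245),.042),('gTR',(402,243),.042),('gBR',(408,322),.042),('gBL',(290,327),.042),('bBL',(290,381),.05),('bBR',(410,375),.05),('scopecorner',(338,175),.0),('scopeTop',(300,0),.4)]:
    print(k,ray('top',np.array(p)/s,z))
print('side handle',ray('side',np.array((467,268))/s,.064), ray('side',np.array((530,290))/s,.0))
print('yaw',yaw());print(go((.50,-.2,.40),0))
print(go((.50,-.2,.40),-np.pi/2))
im=cv2.imread('pics/top0.png')[125:255,170:385];cv2.imwrite('pics/c1.png',cv2.resize(im,(800,484),interpolation=cv2.INTER_CUBIC))
E
```

```text
p1 [ 0.6301 -0.2485  0.02  ]
p2 [ 0.514  -0.2452  0.02  ]
p3 [ 0.3995 -0.2541  0.02  ]
tray [ 0.4912 -0.4219  0.024 ]
handle [0.668  0.0523 0.064 ]
gTL [0.65   0.1848 0.042 ]
gTR [ 0.6507 -0.0911  0.042 ]
gBR [ 0.4587 -0.1021  0.042 ]
gBL [0.4513 0.1798 0.042 ]
bBL [0.3237 0.1783 0.05  ]
bBR [ 0.3329 -0.1043  0.05  ]
scopecorner [0.8351 0.0663 0.    ]
scopeTop [1.0573 0.1028 0.4   ]
side handle [0.6773 0.0578 0.064 ] [0.8092 0.0685 0.    ]
yaw 0.23079287322637546
(array([ 1.7638, -1.3629, -0.7794]), array([-0.0034, -0.0001,  0.4616]))
(array([ 1.7638, -1.3629, -0.7794]), array([-0.0029,  0.0026,  3.6032]))
```

View pics/c1.png

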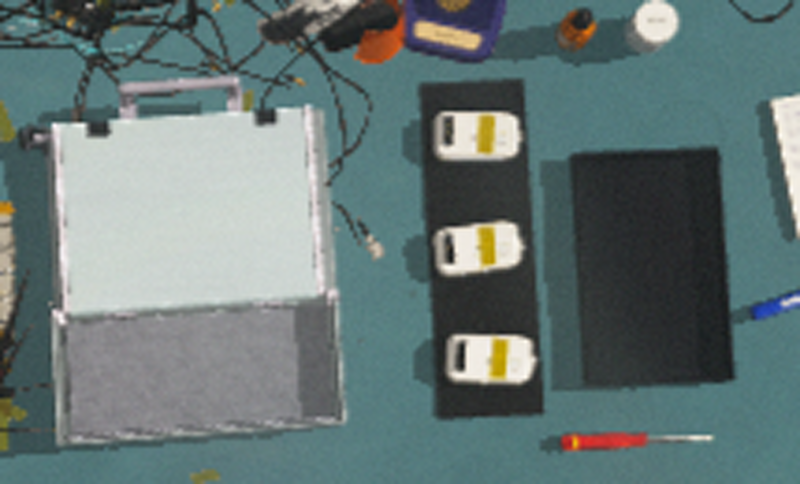

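The crop shows the tester turned slightly, with its handle from (122,88) to (240,82). The probes' dark socket ends are on the left (+y), and the tray is at (650,267). Next I move the wrist camera in for a better measurement.

>>> carry_out(
  commands=[
    {"rz": 0.23},
    {"rz": 0.23},
    {"x": 0.117,"y": -0.111,"z": -0.032},
    {"x": 0.117,"y": -0.111,"z": -0.032},
    {"x": 0.117,"y": -0.111,"z": -0.032},
    {"x": 0.117,"y": -0.111,"z": -0.032},
    {"x": 0.117,"y": -0.111,"z": -0.032},
    {"x": 0.117,"y": -0.111,"z": -0.032},
    {"x": 0.117,"y": -0.111,"z": -0.032},
    {"x": 0.117,"y": -0.111,"z": -0.032},
    {"x": 0.117,"y": -0.111,"z": -0.032},
    {"x": 0.117,"y": -0.111,"z": -0.032},
    {"x": 0.117,"y": -0.111,"z": -0.032},
    {"x": 0.117,"y": -0.111,"z": -0.032},
    {},
  ],
)

```text
validation failed for argument at $.co...
```

```bash
python3 - <<'E'
from h import *
import pickle
st=get_state();im=grab_frame('wrist');pickle.dump(st,open('st1.pkl','wb'));cv2.imwrite('pics/w1r.png',im)
cv2.imwrite('pics/w1.png',cv2.resize(im,(800,600),interpolation=cv2.INTER_CUBIC))
print(st['ee_pos'],st['clock'],yaw(),st['contact_force'],st['joint_pos'])
E
```

```text
[ 0.1487 -0.6322  0.2045] 0.1 0.2307328936578725 [-0.2598  0.1583 -0.4284] [-1.5141  0.2458  1.5589 -0.      1.3387 -0.1741]
```

View pics/w1.png

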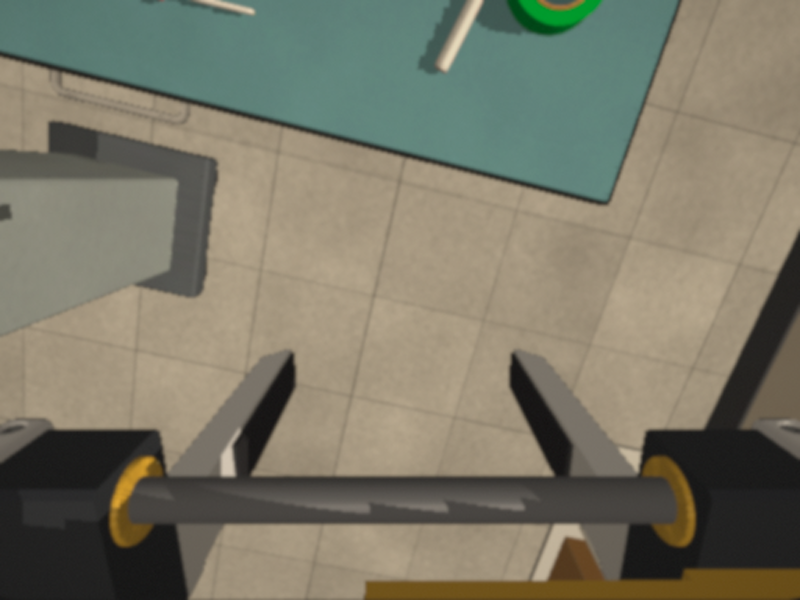

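The move was refused, so the rows probably need every key. This picture from the start pose shows that the fingers hide the lower half of the wrist view, so I'll aim so that the objects fall in the upper half.

>>> carry_out(
  commands=[
    {"x": 0,"y": 0,"z": 0,"rx": 0,"ry": 0,"rz": 0.23,"claw": 94},
    {"x": 0,"y": 0,"z": 0,"rx": 0,"ry": 0,"rz": 0.23,"claw": 94},
    {"x": 0.104,"y": -0.133,"z": -0.054,"rx": 0,"ry": 0,"rz": 0,"claw": 94},
    {"x": 0.104,"y": -0.133,"z": -0.054,"rx": 0,"ry": 0,"rz": 0,"claw": 94},
    {"x": 0.104,"y": -0.133,"z": -0.054,"rx": 0,"ry": 0,"rz": 0,"claw": 94},
    {"x": 0.104,"y": -0.133,"z": -0.054,"rx": 0,"ry": 0,"rz": 0,"claw": 94},
    {"x": 0.104,"y": -0.133,"z": -0.054,"rx": 0,"ry": 0,"rz": 0,"claw": 94},
    {"x": 0.104,"y": -0.133,"z": -0.054,"rx": 0,"ry": 0,"rz": 0,"claw": 94},
    {"x": 0.104,"y": -0.133,"z": -0.054,"rx": 0,"ry": 0,"rz": 0,"claw": 94},
    {"x": 0.104,"y": -0.133,"z": -0.054,"rx": 0,"ry": 0,"rz": 0,"claw": 94},
    {"x": 0.104,"y": -0.133,"z": -0.054,"rx": 0,"ry": 0,"rz": 0,"claw": 94},
    {"x": 0.104,"y": -0.133,"z": -0.054,"rx": 0,"ry": 0,"rz": 0,"claw": 94},
    {"x": 0,"y": 0,"z": 0,"rx": 0,"ry": 0,"rz": 0,"claw": 94},
  ],
  newtons=15,
)

```text
clock: 1.78
ee_pos: [0.4098, -0.2986, 0.3417]
tool_rot: [3.14, 0.008, 0.002]
contact_force: [0.3, -0.8, 0.1]
grip_width: 0.997
grip_force: 0.0
```

```bash
python3 - <<'E'
from h import *
import pickle
st=get_state();im=grab_frame('wrist');pickle.dump(st,open('st1.pkl','wb'));cv2.imwrite('pics/w1r.png',im)
cv2.imwrite('pics/w2.png',cv2.resize(im,(800,600),interpolation=cv2.INTER_CUBIC))
print(yaw(),st['joint_pos'])
E
```

```text
0.0030115010687913465 [-0.8538 -0.1801  1.7484  0.0002  1.571   0.7122]
```

View pics/w2.png

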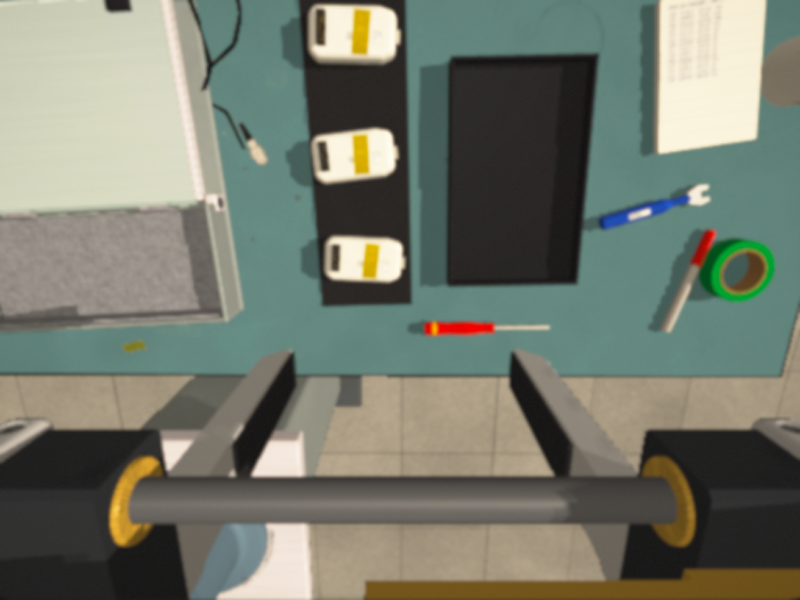

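>>> carry_out(
  commands=[
    {"x": 0.04,"y": -0.2,"z": 0,"rx": 0,"ry": 0,"rz": 0,"claw": 94},
    {"x": 0.04,"y": -0.2,"z": 0,"rx": 0,"ry": 0,"rz": 0,"claw": 94},
    {"x": 0.04,"y": -0.2,"z": 0,"rx": 0,"ry": 0,"rz": 0,"claw": 94},
    {"x": 0.04,"y": -0.2,"z": 0,"rx": 0,"ry": 0,"rz": 0,"claw": 94},
    {"x": 0.04,"y": -0.2,"z": 0,"rx": 0,"ry": 0,"rz": 0,"claw": 94},
    {"x": 0.04,"y": -0.2,"z": 0,"rx": 0,"ry": 0,"rz": 0,"claw": 94},
    {"x": 0,"y": -0.16,"z": 0,"rx": 0,"ry": 0,"rz": 0,"claw": 94},
    {"x": 0,"y": 0,"z": 0,"rx": 0,"ry": 0,"rz": 0,"claw": 94},
  ],
)

```text
clock: 2.82
ee_pos: [0.4678, 0.0408, 0.3396]
tool_rot: [-3.142, -0.005, 0.002]
contact_force: [0.5, -0.8, 0.8]
grip_width: 1.002
grip_force: 0.0
```

```bash
python3 - <<'E'
from h import *
import pickle
st=get_state();im=grab_frame('wrist');pickle.dump(st,open('st2.pkl','wb'));cv2.imwrite('pics/w3r.png',im)
cv2.imwrite('pics/w3.png',cv2.resize(im,(800,600),interpolation=cv2.INTER_CUBIC))
print(yaw(),st['ee_pos'])
E
```

```text
0.0015211906184296462 [0.4678 0.0408 0.3396]
```

View pics/w3.png

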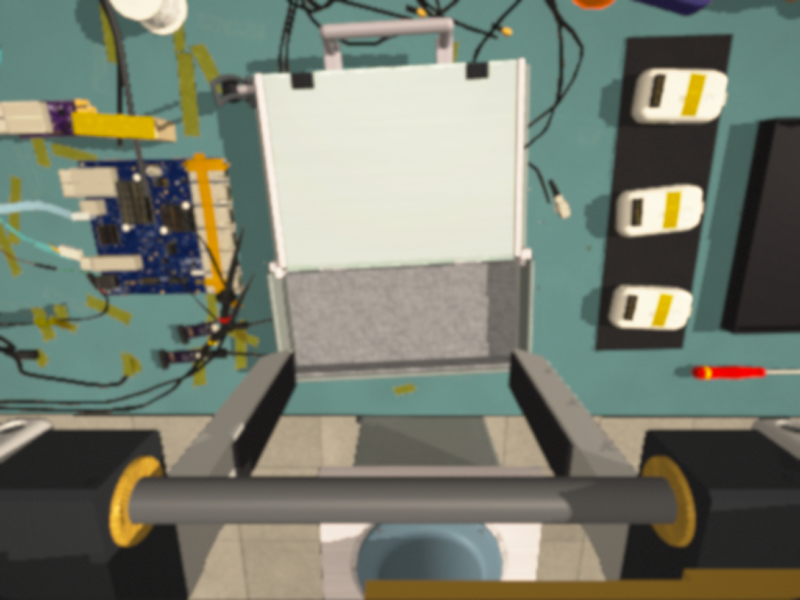

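The first picture (w2) shows the probes at about (353,34), (354,155) and (364,259), with the tray interior from (450,57) to (578,284). The second (w3) shows the glass corners at (258,75), (525,60), (520,262) and (283,270), with the handle bar from (323,30) to (453,24).

```bash
python3 - <<'E'
from h import *
import pickle
s=1.5625
for f,sf,roi in(('w1r','st1.pkl',(180,270,0,190)),('w3r','st2.pkl',(380,480,30,220))):
    st=pickle.load(open(sf,'rb'));im=cv2.imread(f'pics/{f}.png')
    a,b,c,d=roi;m=np.zeros(im.shape[:2],np.uint8);hsv=cv2.cvtColor(im,cv2.COLOR_BGR2HSV)
    bright=((im[:,:,2]>130)).astype(np.uint8)*255   # white + yellow label
    m[c:d,a:b]=bright[c:d,a:b];m=cv2.morphologyEx(m,cv2.MORPH_CLOSE,np.ones((9,9)))
    for ct in cv2.findContours(m,cv2.RETR_EXTERNAL,cv2.CHAIN_APPROX_NONE)[0]:
        if cv2.contourArea(ct)<500: continue
        P=np.array([ray('wrist',p+0.0,.016,st)[:2] for p in ct[:,0]],np.float32)
        (cx,cy),(w,h),an=cv2.minAreaRect(P*1000)
        print(f,'probe',cx,cy,w,h,an)
st=pickle.load(open('st2.pkl','rb'))
P=[ray('wrist',np.array(p)/s,z,st) for p,z in(((258,75),.042),((525,60),.042),((520,262),.042),((283,270),.042),((323,30),.07),((453,24),.07))]
for p in P:print(p)
print(np.linalg.norm(P[0]-P[1]),np.linalg.norm(P[1]-P[2]),np.linalg.norm(P[4]-P[5]))
print('hinge angle',[np.degrees(np.arctan2(-(u-v)[0],(u-v)[1])) for u,v in((P[0],P[1]),(P[3],P[2]),(P[4],P[5]))])
st=pickle.load(open('st1.pkl','rb'))
for p in((451,57),(596,56),(578,284),(447,284)):print('tray rim',ray('wrist',np.array(p)/s,.024,st))
E
```

```text
w1r probe 400.2748107910156 -257.0445556640625 90.5897445678711 52.07270050048828 87.79159545898438
w1r probe 513.7708740234375 -248.87335205078125 50.66231155395508 92.2989273071289 6.9276018142700195
w1r probe 632.3837280273438 -250.49459838867188 54.28095626831055 90.83515930175781 0.3095208704471588
w3r probe 400.435546875 -257.95721435546875 52.26616287231445 96.17720794677734 0.167320117354393
w3r probe 514.0301513671875 -249.38278198242188 51.89472961425781 93.73489379882812 7.205773830413818
w3r probe 630.4682006835938 -251.33755493164062 50.662864685058594 95.70262908935547 0.2024383842945099
[0.6433 0.1805 0.042 ]
[ 0.6574 -0.079   0.042 ]
[ 0.4594 -0.0896  0.042 ]
[0.4497 0.17   0.042 ]
[0.6744 0.1109 0.07  ]
[ 0.6796 -0.0054  0.07  ]
0.25984165904471657 0.1982795290059286 0.11634171985745169
hinge angle [np.float64(3.0982761339714613), np.float64(2.1402055185990827), np.float64(2.5330420478318776)]
tray rim [ 0.6075 -0.349   0.024 ]
tray rim [ 0.6092 -0.4952  0.024 ]
tray rim [ 0.3732 -0.5042  0.024 ]
tray rim [ 0.3726 -0.3527  0.024 ]
```

```bash
cat >> h.py <<'E'
def plan(*legs,st=None):
    """legs: (xyz,yaw_deg,pitch,n) -> prints the equal row of each leg, chained with its rounding"""
    st=st or get_state();p=np.array(st['ee_pos']);R=Ro.from_rotvec(st['tool_rot'])
    for xyz,yw,pt,n in legs:
        Rt=Ro.from_euler('y',pt)*Ro.from_euler('z',np.radians(yw))*Ro.from_euler('x',np.pi)
        w=np.round((R.inv()*Rt).as_rotvec()/n/.5,3)
        A=sum((R*Ro.from_rotvec(w*.5*k)).as_matrix() for k in range(n))
        d=np.round(np.linalg.solve(A,np.array(xyz)-p)/.25,3)
        p=p+A@d*.25;R=R*Ro.from_rotvec(w*.5*n)
        print(n,'x',*d,'|',*w,'| mm/row %.0f rad/row %.2f'%(np.linalg.norm(d)*250,np.linalg.norm(w)*.5),'end',p)
E
python3 - <<'E'
from h import *
plan(((.631,-.251,.12),90,0,10),((.631,-.251,.007),90,0,3))
st=get_state();R=Ro.from_euler('z',np.pi/2)*Ro.from_euler('x',np.pi)
st.update(ee_pos=np.array([.631,-.251,.007]),tool_rot=R.as_rotvec())
plan(((.631,-.251,.13),90,0,3),((.5535,-.032,.12),2.6,0,10),((.5535,-.032,.0465),2.6,0,3),st=st)
E
```

```text
10 x -0.029 0.145 0.088 | -0.0 0.0 -0.314 | mm/row 43 rad/row 0.16 end [ 0.6305 -0.2511  0.1196]
3 x 0.0 0.001 0.15 | -0.001 0.0 0.0 | mm/row 38 rad/row 0.00 end [ 0.6312 -0.2512  0.0071]
3 x -0.0 0.0 -0.164 | 0.0 0.0 0.0 | mm/row 41 rad/row 0.00 end [ 0.631 -0.251  0.13 ]
10 x 0.053 -0.088 0.004 | 0.0 -0.0 0.305 | mm/row 26 rad/row 0.15 end [ 0.5528 -0.0316  0.12  ]
3 x 0.001 0.001 0.098 | -0.0 -0.0 0.0 | mm/row 25 rad/row 0.00 end [ 0.5536 -0.0324  0.0465]
```

>>> carry_out(
  commands=[
    {"x": -0.029,"y": 0.145,"z": 0.088,"rx": 0,"ry": 0,"rz": -0.314,"claw": 90},
    {"x": -0.029,"y": 0.145,"z": 0.088,"rx": 0,"ry": 0,"rz": -0.314,"claw": 90},
    {"x": -0.029,"y": 0.145,"z": 0.088,"rx": 0,"ry": 0,"rz": -0.314,"claw": 90},
    {"x": -0.029,"y": 0.145,"z": 0.088,"rx": 0,"ry": 0,"rz": -0.314,"claw": 90},
    {"x": -0.029,"y": 0.145,"z": 0.088,"rx": 0,"ry": 0,"rz": -0.314,"claw": 90},
    {"x": -0.029,"y": 0.145,"z": 0.088,"rx": 0,"ry": 0,"rz": -0.314,"claw": 90},
    {"x": -0.029,"y": 0.145,"z": 0.088,"rx": 0,"ry": 0,"rz": -0.314,"claw": 90},
    {"x": -0.029,"y": 0.145,"z": 0.088,"rx": 0,"ry": 0,"rz": -0.314,"claw": 90},
    {"x": -0.029,"y": 0.145,"z": 0.088,"rx": 0,"ry": 0,"rz": -0.314,"claw": 90},
    {"x": -0.029,"y": 0.145,"z": 0.088,"rx": 0,"ry": 0,"rz": -0.314,"claw": 90},
    {"x": 0,"y": 0,"z": 0,"rx": 0,"ry": 0,"rz": 0,"claw": 90},
  ],
  newtons=15,
)

```text
clock: 4.25
ee_pos: [0.6292, -0.2532, 0.1163]
tool_rot: [-2.221, -2.214, 0.003]
contact_force: [-0.6, 0.1, -0.7]
grip_width: 0.96
grip_force: 0.0
```

```bash
python3 - <<'E'
from h import *
plan(((.631,-.251,.007),90,0,3))
print(np.degrees(yaw()))
E
```

```text
3 x 0.003 0.003 0.146 | -0.003 -0.002 -0.002 | mm/row 37 rad/row 0.00 end [ 0.6311 -0.2507  0.0068]
89.8301628714886
```

>>> carry_out(
  commands=[
    {"x": 0.003,"y": 0.003,"z": 0.146,"rx": 0,"ry": 0,"rz": 0,"claw": 90},
    {"x": 0.003,"y": 0.003,"z": 0.146,"rx": 0,"ry": 0,"rz": 0,"claw": 90},
    {"x": 0.003,"y": 0.003,"z": 0.142,"rx": 0,"ry": 0,"rz": 0,"claw": 90},
    {"x": 0,"y": 0,"z": 0,"rx": 0,"ry": 0,"rz": 0,"claw": 90},
    {"x": 0,"y": 0,"z": 0,"rx": 0,"ry": 0,"rz": 0,"claw": 44},
    {"x": 0,"y": 0,"z": 0,"rx": 0,"ry": 0,"rz": 0,"claw": 44},
    {"x": 0,"y": 0,"z": 0,"rx": 0,"ry": 0,"rz": 0,"claw": 44},
    {"x": 0,"y": 0,"z": 0,"rx": 0,"ry": 0,"rz": 0,"claw": 44},
    {"x": 0,"y": 0,"z": 0,"rx": 0,"ry": 0,"rz": 0,"claw": 44},
  ],
)

```text
clock: 5.38
ee_pos: [0.6333, -0.2487, 0.0124]
tool_rot: [2.221, 2.221, 0.0]
contact_force: [-0.8, -0.1, 2.0]
grip_width: 0.52
grip_force: 15.0
```

>>> carry_out(
  commands=[
    {"x": 0,"y": 0,"z": -0.06,"rx": 0,"ry": 0,"rz": 0,"claw": 40},
    {"x": 0,"y": 0,"z": -0.16,"rx": 0,"ry": 0,"rz": 0,"claw": 40},
    {"x": 0,"y": 0,"z": -0.16,"rx": 0,"ry": 0,"rz": 0,"claw": 40},
    {"x": 0,"y": 0,"z": -0.1,"rx": 0,"ry": 0,"rz": 0,"claw": 40},
    {"x": 0,"y": 0,"z": 0,"rx": 0,"ry": 0,"rz": 0,"claw": 40},
  ],
  newtons=25,
)

```text
clock: 6.0
ee_pos: [0.6347, -0.2495, 0.1355]
tool_rot: [2.217, 2.217, 0.002]
contact_force: [0.8, -0.4, -1.5]
grip_width: 0.517
grip_force: 25.0
```

```bash
python3 - <<'E'
from h import *
plan(((.5535,-.032,.125),2.6,0,10),((.5535,-.032,.07),2.6,0,2))
E
```

```text
10 x 0.052 -0.089 0.004 | 0.001 -0.0 0.305 | mm/row 26 rad/row 0.15 end [ 0.5533 -0.0305  0.1247]
2 x 0.0 0.003 0.109 | 0.0 -0.002 0.001 | mm/row 27 rad/row 0.00 end [ 0.5535 -0.032   0.0702]
```

>>> carry_out(
  commands=[
    {"x": 0.052,"y": -0.089,"z": 0.004,"rx": 0,"ry": 0,"rz": 0.305,"claw": 40},
    {"x": 0.052,"y": -0.089,"z": 0.004,"rx": 0,"ry": 0,"rz": 0.305,"claw": 40},
    {"x": 0.052,"y": -0.089,"z": 0.004,"rx": 0,"ry": 0,"rz": 0.305,"claw": 40},
    {"x": 0.052,"y": -0.089,"z": 0.004,"rx": 0,"ry": 0,"rz": 0.305,"claw": 40},
    {"x": 0.052,"y": -0.089,"z": 0.004,"rx": 0,"ry": 0,"rz": 0.305,"claw": 40},
    {"x": 0.052,"y": -0.089,"z": 0.004,"rx": 0,"ry": 0,"rz": 0.305,"claw": 40},
    {"x": 0.052,"y": -0.089,"z": 0.004,"rx": 0,"ry": 0,"rz": 0.305,"claw": 40},
    {"x": 0.052,"y": -0.089,"z": 0.004,"rx": 0,"ry": 0,"rz": 0.305,"claw": 40},
    {"x": 0.052,"y": -0.089,"z": 0.004,"rx": 0,"ry": 0,"rz": 0.305,"claw": 40},
    {"x": 0.052,"y": -0.089,"z": 0.004,"rx": 0,"ry": 0,"rz": 0.305,"claw": 40},
    {"x": 0,"y": 0,"z": 0.11,"rx": 0,"ry": 0,"rz": 0,"claw": 40},
    {"x": 0,"y": 0,"z": 0.11,"rx": 0,"ry": 0,"rz": 0,"claw": 40},
    {"x": 0,"y": 0,"z": 0,"rx": 0,"ry": 0,"rz": 0,"claw": 40},
  ],
)

```text
clock: 7.62
ee_pos: [0.5487, -0.0287, 0.0635]
tool_rot: [-3.139, -0.072, 0.011]
contact_force: [0.4, -0.8, 0.2]
grip_width: 0.519
grip_force: 25.0
```

```bash
python3 - <<'E'
from h import *
plan(((.5535,-.032,.054),2.6,0,2));print(get_state()['contact_force'])
im=grab_frame('side');cv2.imwrite('pics/s1.png',cv2.resize(im[120:300,130:370],(800,600),interpolation=cv2.INTER_CUBIC))
E
```

```text
2 x 0.009 0.007 0.019 | -0.002 0.007 0.001 | mm/row 6 rad/row 0.00 end [ 0.5533 -0.032   0.054 ]
[ 0.3535 -0.8495  0.2091]
```

View pics/s1.png

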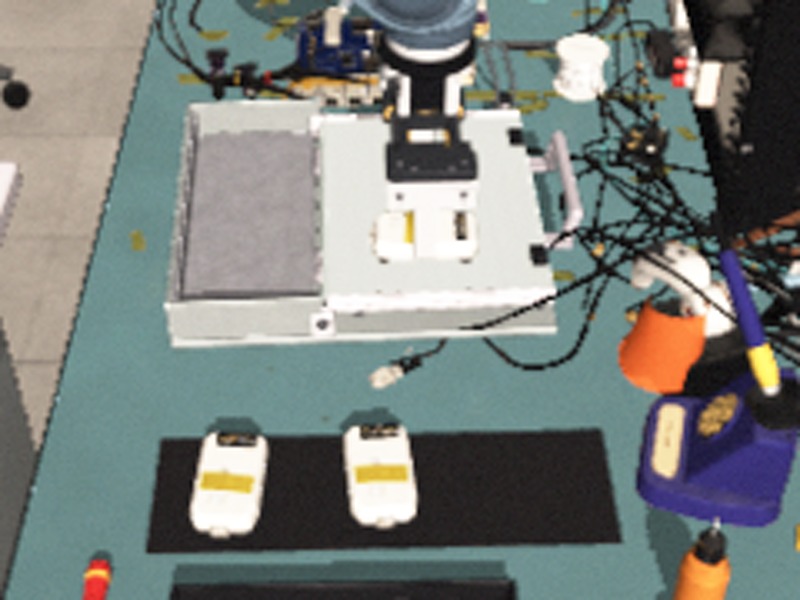

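The side view shows the probe level in the grip just above the near third of the glass, at (425,235). I'll lower it and release.

>>> carry_out(
  commands=[
    {"x": 0.009,"y": 0.007,"z": 0.015,"rx": 0,"ry": 0.007,"rz": 0,"claw": 40},
    {"x": 0.009,"y": 0.007,"z": 0.015,"rx": 0,"ry": 0.007,"rz": 0,"claw": 40},
    {"x": 0,"y": 0,"z": 0,"rx": 0,"ry": 0,"rz": 0,"claw": 40},
  ],
)

```text
clock: 8.05
ee_pos: [0.5566, -0.0331, 0.0597]
tool_rot: [-3.141, -0.071, -0.012]
contact_force: [0.3, -0.5, -0.3]
grip_width: 0.513
grip_force: 25.0
```

>>> carry_out(
  commands=[
    {"x": 0,"y": 0,"z": 0.008,"rx": 0,"ry": 0,"rz": 0,"claw": 40},
    {"x": 0,"y": 0,"z": 0,"rx": 0,"ry": 0,"rz": 0,"claw": 40},
  ],
)

```text
clock: 8.3
ee_pos: [0.5562, -0.0328, 0.0574]
tool_rot: [-3.141, -0.072, -0.011]
contact_force: [-0.1, 0.2, -0.1]
grip_width: 0.519
grip_force: 25.0
```

```bash
python3 - <<'E'
from h import *
for i in range(4):
    s=get_state();print(s['ee_pos'],s['contact_force'],s['tool_rot']);grab_frame('wrist')
E
```

```text
[ 0.5562 -0.0328  0.0574] [-0.0958  0.2273 -0.1334] [-3.1405 -0.0719 -0.0107]
[ 0.5563 -0.0328  0.0575] [-0.1992 -0.463  -0.2006] [-3.1406 -0.0719 -0.0109]
[ 0.5563 -0.0328  0.0575] [-0.1832 -0.1041 -0.1099] [-3.1406 -0.0721 -0.0111]
[ 0.5564 -0.0328  0.0575] [-1.5223 -0.1088 -0.5102] [-3.1406 -0.0721 -0.0112]
```

>>> carry_out(
  commands=[
    {"x": 0,"y": 0,"z": 0.012,"rx": 0,"ry": 0,"rz": 0,"claw": 40},
    {"x": 0,"y": 0,"z": 0.004,"rx": 0,"ry": 0,"rz": 0,"claw": 40},
    {"x": 0,"y": 0,"z": 0,"rx": 0,"ry": 0,"rz": 0,"claw": 40},
  ],
)

```text
clock: 8.88
ee_pos: [0.5562, -0.0328, 0.0532]
tool_rot: [-3.14, -0.072, -0.01]
contact_force: [0.2, -0.2, -0.5]
grip_width: 0.517
grip_force: 25.0
```

>>> carry_out(
  commands=[
    {"x": 0,"y": 0,"z": 0.004,"rx": 0,"ry": 0,"rz": 0,"claw": 40},
    {"x": 0,"y": 0,"z": 0,"rx": 0,"ry": 0,"rz": 0,"claw": 40},
  ],
)

```text
clock: 9.12
ee_pos: [0.5564, -0.0329, 0.0525]
tool_rot: [-3.141, -0.072, -0.011]
contact_force: [0.4, -0.4, -0.0]
grip_width: 0.52
grip_force: 25.0
```

>>> carry_out(
  commands=[
    {"x": 0,"y": 0,"z": 0,"rx": 0,"ry": 0,"rz": 0,"claw": 60},
    {"x": 0,"y": 0,"z": 0,"rx": 0,"ry": 0,"rz": 0,"claw": 60},
    {"x": 0,"y": 0,"z": -0.1,"rx": 0,"ry": 0,"rz": 0,"claw": 60},
    {"x": 0,"y": 0,"z": -0.18,"rx": 0,"ry": 0,"rz": 0,"claw": 60},
    {"x": 0,"y": 0,"z": 0,"rx": 0,"ry": 0,"rz": 0,"claw": 90},
  ],
  newtons=15,
)

```text
clock: 9.75
ee_pos: [0.5588, -0.0336, 0.1266]
tool_rot: [3.139, 0.072, 0.023]
contact_force: [-0.2, -0.8, -0.2]
grip_width: 0.711
grip_force: 0.0
```

```bash
python3 - <<'E'
from h import *
plan(((.514,-.249,.06),97,0,11))
E
```

```text
11 x -0.076 0.048 0.024 | 0.003 -0.002 -0.299 | mm/row 23 rad/row 0.15 end [ 0.5124 -0.2489  0.0593]
```

>>> carry_out(
  commands=[
    {"x": -0.076,"y": 0.048,"z": 0.024,"rx": 0.003,"ry": -0.002,"rz": -0.299,"claw": 90},
    {"x": -0.076,"y": 0.048,"z": 0.024,"rx": 0.003,"ry": -0.002,"rz": -0.299,"claw": 90},
    {"x": -0.076,"y": 0.048,"z": 0.024,"rx": 0.003,"ry": -0.002,"rz": -0.299,"claw": 90},
    {"x": -0.076,"y": 0.048,"z": 0.024,"rx": 0.003,"ry": -0.002,"rz": -0.299,"claw": 90},
    {"x": -0.076,"y": 0.048,"z": 0.024,"rx": 0.003,"ry": -0.002,"rz": -0.299,"claw": 90},
    {"x": -0.076,"y": 0.048,"z": 0.024,"rx": 0.003,"ry": -0.002,"rz": -0.299,"claw": 90},
    {"x": -0.076,"y": 0.048,"z": 0.024,"rx": 0.003,"ry": -0.002,"rz": -0.299,"claw": 90},
    {"x": -0.076,"y": 0.048,"z": 0.024,"rx": 0.003,"ry": -0.002,"rz": -0.299,"claw": 90},
    {"x": -0.076,"y": 0.048,"z": 0.024,"rx": 0.003,"ry": -0.002,"rz": -0.299,"claw": 90},
    {"x": -0.076,"y": 0.048,"z": 0.024,"rx": 0.003,"ry": -0.002,"rz": -0.299,"claw": 90},
    {"x": -0.076,"y": 0.048,"z": 0.024,"rx": 0.003,"ry": -0.002,"rz": -0.299,"claw": 90},
    {"x": 0,"y": 0,"z": 0,"rx": 0,"ry": 0,"rz": 0,"claw": 90},
  ],
)

```text
clock: 11.25
ee_pos: [0.5085, -0.2483, 0.0537]
tool_rot: [-2.08, -2.338, 0.008]
contact_force: [0.1, 1.1, -0.4]
grip_width: 0.954
grip_force: 0.0
```

```bash
python3 - <<'E'
from h import *
print(np.degrees(yaw()));plan(((.514,-.249,.008),97,0,2))
E
```

```text
96.68080672676768
2 x -0.003 0.012 0.091 | -0.012 -0.005 -0.006 | mm/row 23 rad/row 0.01 end [ 0.5142 -0.249   0.0081]
```

>>> carry_out(
  commands=[
    {"x": -0.003,"y": 0.012,"z": 0.091,"rx": -0.012,"ry": -0.005,"rz": -0.006,"claw": 90},
    {"x": -0.003,"y": 0.012,"z": 0.091,"rx": -0.012,"ry": -0.005,"rz": -0.006,"claw": 60},
    {"x": 0,"y": 0,"z": 0,"rx": 0,"ry": 0,"rz": 0,"claw": 40},
    {"x": 0,"y": 0,"z": 0,"rx": 0,"ry": 0,"rz": 0,"claw": 40},
    {"x": 0,"y": 0,"z": 0,"rx": 0,"ry": 0,"rz": 0,"claw": 40},
    {"x": 0,"y": 0,"z": 0,"rx": 0,"ry": 0,"rz": 0,"claw": 40},
  ],
)

```text
clock: 12.0
ee_pos: [0.5153, -0.2491, 0.0106]
tool_rot: [2.076, 2.353, 0.001]
contact_force: [-0.6, 1.3, 3.1]
grip_width: 0.519
grip_force: 15.0
```

>>> carry_out(
  commands=[
    {"x": 0,"y": 0,"z": -0.06,"rx": 0,"ry": 0,"rz": 0,"claw": 40},
    {"x": 0,"y": 0,"z": -0.16,"rx": 0,"ry": 0,"rz": 0,"claw": 40},
    {"x": 0,"y": 0,"z": -0.16,"rx": 0,"ry": 0,"rz": 0,"claw": 40},
    {"x": 0,"y": 0,"z": -0.1,"rx": 0,"ry": 0,"rz": 0,"claw": 40},
    {"x": 0,"y": 0,"z": 0,"rx": 0,"ry": 0,"rz": 0,"claw": 40},
  ],
  newtons=25,
)

```text
clock: 12.62
ee_pos: [0.516, -0.2497, 0.1327]
tool_rot: [2.072, 2.35, 0.001]
contact_force: [0.5, 0.3, -1.9]
grip_width: 0.519
grip_force: 25.0
```

```bash
python3 - <<'E'
from h import *
plan(((.550,.046,.07),2.6,0,11))
E
```

```text
11 x 0.106 -0.059 0.022 | 0.002 -0.0 0.3 | mm/row 31 rad/row 0.15 end [0.5508 0.0454 0.071 ]
```

>>> carry_out(
  commands=[
    {"x": 0.106,"y": -0.059,"z": 0.0,"rx": 0.002,"ry": 0,"rz": 0.3,"claw": 40},
    {"x": 0.106,"y": -0.059,"z": 0.0,"rx": 0.002,"ry": 0,"rz": 0.3,"claw": 40},
    {"x": 0.106,"y": -0.059,"z": 0.0,"rx": 0.002,"ry": 0,"rz": 0.3,"claw": 40},
    {"x": 0.106,"y": -0.059,"z": 0.0,"rx": 0.002,"ry": 0,"rz": 0.3,"claw": 40},
    {"x": 0.106,"y": -0.059,"z": 0.0,"rx": 0.002,"ry": 0,"rz": 0.3,"claw": 40},
    {"x": 0.106,"y": -0.059,"z": 0.0,"rx": 0.002,"ry": 0,"rz": 0.3,"claw": 40},
    {"x": 0.106,"y": -0.059,"z": 0.0,"rx": 0.002,"ry": 0,"rz": 0.3,"claw": 40},
    {"x": 0.106,"y": -0.059,"z": 0.0,"rx": 0.002,"ry": 0,"rz": 0.3,"claw": 40},
    {"x": 0.106,"y": -0.059,"z": 0.0,"rx": 0.002,"ry": 0,"rz": 0.3,"claw": 40},
    {"x": 0.106,"y": -0.059,"z": 0.0,"rx": 0.002,"ry": 0,"rz": 0.3,"claw": 40},
    {"x": 0.106,"y": -0.059,"z": 0.0,"rx": 0.002,"ry": 0,"rz": 0.3,"claw": 40},
    {"x": 0,"y": 0,"z": 0.1,"rx": 0,"ry": 0,"rz": 0,"claw": 40},
    {"x": 0,"y": 0,"z": 0,"rx": 0,"ry": 0,"rz": 0,"claw": 40},
  ],
)

```text
clock: 14.25
ee_pos: [0.5463, 0.0473, 0.1009]
tool_rot: [-3.134, -0.073, 0.019]
contact_force: [-0.7, 0.3, -1.0]
grip_width: 0.522
grip_force: 25.0
```

```bash
python3 - <<'E'
from h import *
plan(((.552,.046,.054),2.6,0,3))
E
```

```text
3 x 0.008 0.002 0.063 | -0.004 0.008 0.001 | mm/row 16 rad/row 0.00 end [0.552  0.0463 0.0536]
```

>>> carry_out(
  commands=[
    {"x": 0.008,"y": 0.002,"z": 0.063,"rx": -0.004,"ry": 0.008,"rz": 0.001,"claw": 40},
    {"x": 0.008,"y": 0.002,"z": 0.063,"rx": -0.004,"ry": 0.008,"rz": 0.001,"claw": 40},
    {"x": 0.008,"y": 0.002,"z": 0.056,"rx": -0.004,"ry": 0.008,"rz": 0.001,"claw": 40},
    {"x": 0,"y": 0,"z": 0,"rx": 0,"ry": 0,"rz": 0,"claw": 40},
  ],
)

```text
clock: 14.75
ee_pos: [0.5538, 0.0458, 0.0571]
tool_rot: [3.141, 0.07, 0.006]
contact_force: [-0.0, -0.4, 0.1]
grip_width: 0.525
grip_force: 25.0
```

>>> carry_out(
  commands=[
    {"x": 0,"y": 0,"z": 0.014,"rx": 0,"ry": 0,"rz": 0,"claw": 40},
    {"x": 0,"y": 0,"z": 0.009,"rx": 0,"ry": 0,"rz": 0,"claw": 40},
    {"x": 0,"y": 0,"z": 0,"rx": 0,"ry": 0,"rz": 0,"claw": 40},
  ],
)

```text
clock: 15.12
ee_pos: [0.5551, 0.0458, 0.0531]
tool_rot: [3.14, 0.07, 0.011]
contact_force: [0.2, -0.1, -1.0]
grip_width: 0.522
grip_force: 25.0
```

>>> carry_out(
  commands=[
    {"x": 0,"y": 0,"z": 0.011,"rx": 0,"ry": 0,"rz": 0,"claw": 40},
    {"x": 0,"y": 0,"z": 0,"rx": 0,"ry": 0,"rz": 0,"claw": 40},
  ],
)

```text
clock: 15.38
ee_pos: [0.5555, 0.0457, 0.0506]
tool_rot: [3.14, 0.07, 0.012]
contact_force: [1.4, -0.4, 0.9]
grip_width: 0.521
grip_force: 25.0
```

Touching the glass, so I release, rise, and go for the third probe.

>>> carry_out(
  commands=[
    {"x": 0,"y": 0,"z": 0,"rx": 0,"ry": 0,"rz": 0,"claw": 60},
    {"x": 0,"y": 0,"z": 0,"rx": 0,"ry": 0,"rz": 0,"claw": 60},
    {"x": 0,"y": 0,"z": -0.1,"rx": 0,"ry": 0,"rz": 0,"claw": 60},
    {"x": 0,"y": 0,"z": -0.2,"rx": 0,"ry": 0,"rz": 0,"claw": 60},
    {"x": 0,"y": 0,"z": 0,"rx": 0,"ry": 0,"rz": 0,"claw": 90},
  ],
  newtons=15,
)

```text
clock: 16.0
ee_pos: [0.5576, 0.0455, 0.1297]
tool_rot: [3.139, 0.071, 0.024]
contact_force: [-0.6, -0.5, 0.4]
grip_width: 0.709
grip_force: 0.0
```

```bash
python3 - <<'E'
from h import *
plan(((.401,-.2575,.08),89,0,11))
E
```

```text
11 x -0.128 0.048 0.017 | 0.002 -0.002 -0.274 | mm/row 34 rad/row 0.14 end [ 0.3997 -0.2572  0.0808]
```

>>> carry_out(
  commands=[
    {"x": -0.128,"y": 0.048,"z": 0.017,"rx": 0.002,"ry": -0.002,"rz": -0.274,"claw": 90},
    {"x": -0.128,"y": 0.048,"z": 0.017,"rx": 0.002,"ry": -0.002,"rz": -0.274,"claw": 90},
    {"x": -0.128,"y": 0.048,"z": 0.017,"rx": 0.002,"ry": -0.002,"rz": -0.274,"claw": 90},
    {"x": -0.128,"y": 0.048,"z": 0.017,"rx": 0.002,"ry": -0.002,"rz": -0.274,"claw": 90},
    {"x": -0.128,"y": 0.048,"z": 0.017,"rx": 0.002,"ry": -0.002,"rz": -0.274,"claw": 90},
    {"x": -0.128,"y": 0.048,"z": 0.017,"rx": 0.002,"ry": -0.002,"rz": -0.274,"claw": 90},
    {"x": -0.128,"y": 0.048,"z": 0.017,"rx": 0.002,"ry": -0.002,"rz": -0.274,"claw": 90},
    {"x": -0.128,"y": 0.048,"z": 0.017,"rx": 0.002,"ry": -0.002,"rz": -0.274,"claw": 90},
    {"x": -0.128,"y": 0.048,"z": 0.017,"rx": 0.002,"ry": -0.002,"rz": -0.274,"claw": 90},
    {"x": -0.128,"y": 0.048,"z": 0.017,"rx": 0.002,"ry": -0.002,"rz": -0.274,"claw": 90},
    {"x": -0.128,"y": 0.048,"z": 0.017,"rx": 0.002,"ry": -0.002,"rz": -0.274,"claw": 90},
    {"x": 0,"y": 0,"z": 0,"rx": 0,"ry": 0,"rz": 0,"claw": 90},
  ],
)

```text
clock: 17.5
ee_pos: [0.3957, -0.2579, 0.0764]
tool_rot: [-2.241, -2.192, 0.009]
contact_force: [0.8, 0.7, -0.5]
grip_width: 0.958
grip_force: 0.0
```

```bash
python3 - <<'E'
from h import *
print(np.degrees(yaw()));plan(((.401,-.2575,.008),89,0,2))
E
```

```text
88.74225457411187
2 x 0.001 0.011 0.137 | -0.009 -0.001 -0.004 | mm/row 34 rad/row 0.00 end [ 0.4008 -0.2574  0.0079]
```

>>> carry_out(
  commands=[
    {"x": 0.001,"y": 0.011,"z": 0.137,"rx": -0.009,"ry": 0,"rz": -0.004,"claw": 90},
    {"x": 0.001,"y": 0.011,"z": 0.137,"rx": -0.009,"ry": 0,"rz": -0.004,"claw": 60},
    {"x": 0,"y": 0,"z": 0,"rx": 0,"ry": 0,"rz": 0,"claw": 40},
    {"x": 0,"y": 0,"z": 0,"rx": 0,"ry": 0,"rz": 0,"claw": 40},
    {"x": 0,"y": 0,"z": 0,"rx": 0,"ry": 0,"rz": 0,"claw": 40},
    {"x": 0,"y": 0,"z": 0,"rx": 0,"ry": 0,"rz": 0,"claw": 40},
  ],
)

```text
clock: 18.25
ee_pos: [0.4021, -0.2572, 0.0103]
tool_rot: [2.235, 2.202, 0.001]
contact_force: [0.0, 0.3, 5.0]
grip_width: 0.523
grip_force: 15.0
```

>>> carry_out(
  commands=[
    {"x": 0,"y": 0,"z": -0.06,"rx": 0,"ry": 0,"rz": 0,"claw": 40},
    {"x": 0,"y": 0,"z": -0.16,"rx": 0,"ry": 0,"rz": 0,"claw": 40},
    {"x": 0,"y": 0,"z": -0.16,"rx": 0,"ry": 0,"rz": 0,"claw": 40},
    {"x": 0,"y": 0,"z": -0.16,"rx": 0,"ry": 0,"rz": 0,"claw": 40},
    {"x": 0,"y": 0,"z": 0,"rx": 0,"ry": 0,"rz": 0,"claw": 40},
  ],
  newtons=25,
)

```text
clock: 18.88
ee_pos: [0.4029, -0.2582, 0.1483]
tool_rot: [2.231, 2.198, 0.001]
contact_force: [0.5, 0.4, -1.2]
grip_width: 0.519
grip_force: 25.0
```

```bash
python3 - <<'E'
from h import *
plan(((.552,.125,.13),2.6,0,12))
E
```

```text
12 x 0.142 -0.05 0.005 | 0.002 -0.0 0.252 | mm/row 38 rad/row 0.13 end [0.551  0.1241 0.1315]
```

>>> carry_out(
  commands=[
    {"x": 0.142,"y": -0.05,"z": 0.002,"rx": 0.002,"ry": 0,"rz": 0.252,"claw": 40},
    {"x": 0.142,"y": -0.05,"z": 0.002,"rx": 0.002,"ry": 0,"rz": 0.252,"claw": 40},
    {"x": 0.142,"y": -0.05,"z": 0.002,"rx": 0.002,"ry": 0,"rz": 0.252,"claw": 40},
    {"x": 0.142,"y": -0.05,"z": 0.002,"rx": 0.002,"ry": 0,"rz": 0.252,"claw": 40},
    {"x": 0.142,"y": -0.05,"z": 0.002,"rx": 0.002,"ry": 0,"rz": 0.252,"claw": 40},
    {"x": 0.142,"y": -0.05,"z": 0.002,"rx": 0.002,"ry": 0,"rz": 0.252,"claw": 40},
    {"x": 0.142,"y": -0.05,"z": 0.002,"rx": 0.002,"ry": 0,"rz": 0.252,"claw": 40},
    {"x": 0.142,"y": -0.05,"z": 0.002,"rx": 0.002,"ry": 0,"rz": 0.252,"claw": 40},
    {"x": 0.142,"y": -0.05,"z": 0.002,"rx": 0.002,"ry": 0,"rz": 0.252,"claw": 40},
    {"x": 0.142,"y": -0.05,"z": 0.002,"rx": 0.002,"ry": 0,"rz": 0.252,"claw": 40},
    {"x": 0.142,"y": -0.05,"z": 0.002,"rx": 0.002,"ry": 0,"rz": 0.252,"claw": 40},
    {"x": 0.142,"y": -0.05,"z": 0.002,"rx": 0.002,"ry": 0,"rz": 0.252,"claw": 40},
    {"x": 0,"y": 0,"z": 0.1,"rx": 0,"ry": 0,"rz": 0,"claw": 40},
    {"x": 0,"y": 0,"z": 0,"rx": 0,"ry": 0,"rz": 0,"claw": 40},
  ],
)

```text
clock: 20.62
ee_pos: [0.5463, 0.1263, 0.1092]
tool_rot: [-3.134, -0.069, 0.021]
contact_force: [-0.2, -0.2, -0.6]
grip_width: 0.523
grip_force: 25.0
```

```bash
python3 - <<'E'
from h import *
plan(((.5505,.124,.052),2.6,0,3))
E
```

```text
3 x 0.006 0.004 0.076 | -0.005 0.009 -0.001 | mm/row 19 rad/row 0.01 end [0.5505 0.1238 0.0522]
```

>>> carry_out(
  commands=[
    {"x": 0.005,"y": 0.004,"z": 0.076,"rx": -0.005,"ry": 0.009,"rz": 0,"claw": 40},
    {"x": 0.005,"y": 0.004,"z": 0.076,"rx": -0.005,"ry": 0.009,"rz": 0,"claw": 40},
    {"x": 0.005,"y": 0.004,"z": 0.076,"rx": -0.005,"ry": 0.006,"rz": 0,"claw": 40},
    {"x": 0,"y": 0,"z": 0,"rx": 0,"ry": 0,"rz": 0,"claw": 40},
  ],
)

```text
clock: 21.12
ee_pos: [0.5511, 0.1234, 0.0544]
tool_rot: [3.141, 0.068, 0.004]
contact_force: [-0.3, 0.4, -0.0]
grip_width: 0.519
grip_force: 25.0
```

>>> carry_out(
  commands=[
    {"x": 0,"y": 0,"z": 0.011,"rx": 0,"ry": 0,"rz": 0,"claw": 40},
    {"x": 0,"y": 0,"z": 0.008,"rx": 0,"ry": 0,"rz": 0,"claw": 40},
    {"x": 0,"y": 0,"z": 0,"rx": 0,"ry": 0,"rz": 0,"claw": 40},
  ],
)

```text
clock: 21.5
ee_pos: [0.553, 0.1237, 0.0512]
tool_rot: [3.141, 0.069, 0.011]
contact_force: [0.3, -0.5, 0.3]
grip_width: 0.523
grip_force: 25.0
```

>>> carry_out(
  commands=[
    {"x": 0,"y": 0,"z": 0.004,"rx": 0,"ry": 0,"rz": 0,"claw": 40},
    {"x": 0,"y": 0,"z": 0,"rx": 0,"ry": 0,"rz": 0,"claw": 60},
    {"x": 0,"y": 0,"z": 0,"rx": 0,"ry": 0,"rz": 0,"claw": 60},
    {"x": 0,"y": 0,"z": -0.1,"rx": 0,"ry": 0,"rz": 0,"claw": 60},
    {"x": 0,"y": 0,"z": -0.2,"rx": 0,"ry": 0,"rz": 0,"claw": 60},
    {"x": 0,"y": 0,"z": 0,"rx": 0,"ry": 0,"rz": 0,"claw": 60},
  ],
  newtons=15,
)

```text
clock: 22.25
ee_pos: [0.5555, 0.1238, 0.1294]
tool_rot: [3.141, 0.069, 0.024]
contact_force: [-0.4, -0.2, -0.0]
grip_width: 0.639
grip_force: 0.0
```

```bash
python3 - <<'E'
from h import *
import pickle
st=get_state();im=grab_frame('wrist');pickle.dump(st,open('st3.pkl','wb'));cv2.imwrite('pics/w4.png',cv2.resize(im,(800,600),interpolation=cv2.INTER_CUBIC))
plan(((.677,.053,.11),92.6,0,11))
E
```

```text
11 x 0.016 0.055 0.006 | 0.002 -0.001 -0.286 | mm/row 14 rad/row 0.14 end [0.6764 0.0522 0.1108]
```

View pics/w4.png

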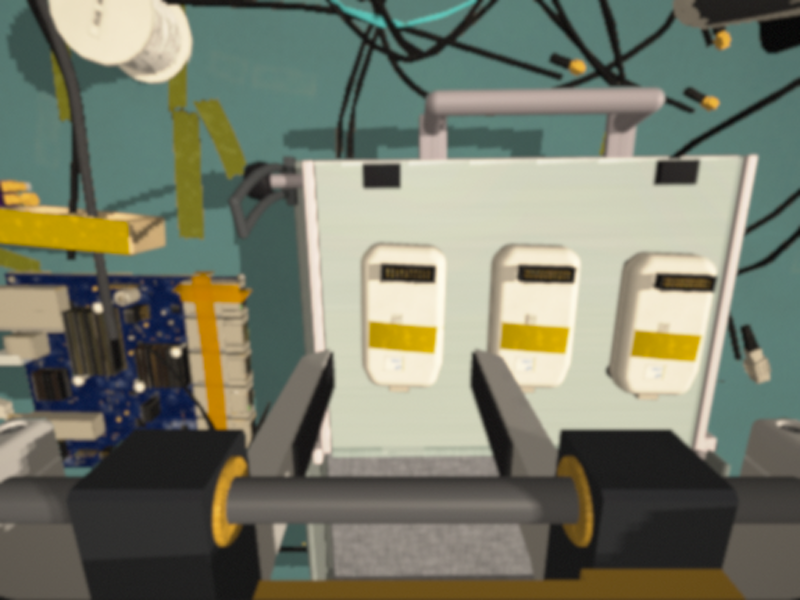

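All three probes stand side by side on the glass, at (403,315), (536,315) and (668,325). The handle bar runs from (428,103) to (663,98).

```bash
python3 - <<'E'
from h import *
import pickle
st=pickle.load(open('st3.pkl','rb'))
for p in((428,103),(545,101),(663,98)):print(ray('wrist',np.array(p)/1.5625,.066,st))
plan(((.679,.052,.11),92.6,0,11))
E
```

```text
[0.674  0.1147 0.066 ]
[0.6776 0.0554 0.066 ]
[ 0.6816 -0.0043  0.066 ]
11 x 0.017 0.056 0.006 | 0.002 -0.001 -0.286 | mm/row 15 rad/row 0.14 end [0.6799 0.0521 0.1108]
```

>>> carry_out(
  commands=[
    {"x": 0.017,"y": 0.056,"z": 0.004,"rx": 0.002,"ry": 0,"rz": -0.287,"claw": 50},
    {"x": 0.017,"y": 0.056,"z": 0.004,"rx": 0.002,"ry": 0,"rz": -0.287,"claw": 36},
    {"x": 0.017,"y": 0.056,"z": 0.004,"rx": 0.002,"ry": 0,"rz": -0.287,"claw": 36},
    {"x": 0.017,"y": 0.056,"z": 0.004,"rx": 0.002,"ry": 0,"rz": -0.287,"claw": 36},
    {"x": 0.017,"y": 0.056,"z": 0.004,"rx": 0.002,"ry": 0,"rz": -0.287,"claw": 36},
    {"x": 0.017,"y": 0.056,"z": 0.004,"rx": 0.002,"ry": 0,"rz": -0.287,"claw": 36},
    {"x": 0.017,"y": 0.056,"z": 0.004,"rx": 0.002,"ry": 0,"rz": -0.287,"claw": 36},
    {"x": 0.017,"y": 0.056,"z": 0.004,"rx": 0.002,"ry": 0,"rz": -0.287,"claw": 36},
    {"x": 0.017,"y": 0.056,"z": 0.004,"rx": 0.002,"ry": 0,"rz": -0.287,"claw": 36},
    {"x": 0.017,"y": 0.056,"z": 0.004,"rx": 0.002,"ry": 0,"rz": -0.287,"claw": 36},
    {"x": 0.017,"y": 0.056,"z": 0.004,"rx": 0.002,"ry": 0,"rz": -0.287,"claw": 36},
    {"x": 0,"y": 0,"z": 0,"rx": 0,"ry": 0,"rz": 0,"claw": 36},
  ],
)

```text
clock: 23.8
ee_pos: [0.6778, 0.0525, 0.1119]
tool_rot: [-2.16, -2.271, -0.003]
contact_force: [-0.0, 0.3, 0.2]
grip_width: 0.383
grip_force: 0.0
```

```bash
python3 - <<'E'
from h import *
print(np.degrees(yaw()));plan(((.678,.055,.05),93,0,3))
E
```

```text
92.8641509438525
3 x 0.003 0.001 0.082 | -0.003 -0.005 -0.002 | mm/row 21 rad/row 0.00 end [0.6783 0.0551 0.0504]
```

>>> carry_out(
  commands=[
    {"x": 0.003,"y": 0.001,"z": 0.082,"rx": 0,"ry": -0.005,"rz": 0,"claw": 36},
    {"x": 0.003,"y": 0.001,"z": 0.082,"rx": 0,"ry": -0.005,"rz": 0,"claw": 36},
    {"x": 0.003,"y": 0.001,"z": 0.082,"rx": 0,"ry": -0.005,"rz": 0,"claw": 36},
    {"x": 0,"y": 0,"z": 0,"rx": 0,"ry": 0,"rz": 0,"claw": 36},
  ],
  newtons=15,
)

```text
clock: 24.3
ee_pos: [0.6767, 0.0552, 0.0491]
tool_rot: [-2.161, -2.275, 0.007]
contact_force: [0.1, 0.5, 0.7]
grip_width: 0.384
grip_force: 0.0
```

>>> carry_out(
  commands=[
    {"x": 0,"y": 0,"z": 0,"rx": 0,"ry": 0,"rz": 0,"claw": 20},
    {"x": 0,"y": 0,"z": 0,"rx": 0,"ry": 0,"rz": 0,"claw": 6},
    {"x": 0,"y": 0,"z": 0,"rx": 0,"ry": 0,"rz": 0,"claw": 6},
    {"x": 0,"y": 0,"z": 0,"rx": 0,"ry": 0,"rz": 0,"claw": 6},
    {"x": 0,"y": 0,"z": 0,"rx": 0,"ry": 0,"rz": 0,"claw": 6},
  ],
  newtons=30,
)

```text
clock: 24.92
ee_pos: [0.6787, 0.0548, 0.0534]
tool_rot: [-2.163, -2.278, 0.003]
contact_force: [-4.7, -1.2, 4.8]
grip_width: 0.114
grip_force: 30.0
```

```bash
python3 - <<'E'
from h import *
s=get_state();p=s['ee_pos'];psi=np.radians(3)
u=np.array([np.cos(psi),np.sin(psi),0]);print(p)
# grip point rides on the circle about the hinge (z=.03): waypoint TCPs, tool pitching with the plate
g0=p+[0,0,.0188];r=.222;gz=g0[2]-.03;h=g0-u*r-[0,0,gz]
out=[]
for a in(.08,.16,.24,.314):
    ax=np.cross([0,0,1],u)  # hinge y
    Rr=Ro.from_rotvec(-a*ax)   # uphill end rises
    q=h+Rr.apply(p-h);out.append((q,a));print(a,q,(q-p))
st=s;R0=Ro.from_rotvec(s['tool_rot']);pp=p
for q,a in out:
    Rt=Ro.from_rotvec(-a*ax)*Ro.from_rotvec(s['tool_rot']);n=6
    w=(R0.inv()*Rt).as_rotvec()/n/.5;A=sum((R0*Ro.from_rotvec(w*.5*k)).as_matrix() for k in range(n))
    print(n,np.linalg.solve(A,q-pp)/.25,w);pp=q;R0=Rt
E
```

```text
[0.6787 0.0548 0.0534]
0.08 [0.6761 0.0547 0.071 ] [-0.0026 -0.0001  0.0177]
0.16 [0.6721 0.0545 0.0884] [-0.0065 -0.0003  0.0351]
0.24 [0.6668 0.0542 0.1055] [-0.0119 -0.0006  0.0521]
0.314 [0.6606 0.0539 0.1208] [-0.018  -0.0009  0.0674]
6 [-0.     -0.0013 -0.0118] [-0.0267  0.      0.    ]
6 [-0.     -0.0013 -0.0118] [-0.0267  0.      0.    ]
6 [-0.     -0.0013 -0.0118] [-0.0267  0.      0.    ]
6 [-0.     -0.0012 -0.0109] [-0.0247  0.      0.    ]
```

>>> carry_out(
  commands=[
    {"x": 0,"y": -0.0017,"z": -0.0155,"rx": -0.035,"ry": 0,"rz": 0,"claw": 6},
    {"x": 0,"y": -0.0017,"z": -0.0155,"rx": -0.035,"ry": 0,"rz": 0,"claw": 6},
    {"x": 0,"y": -0.0017,"z": -0.0155,"rx": -0.035,"ry": 0,"rz": 0,"claw": 6},
    {"x": 0,"y": -0.0017,"z": -0.0155,"rx": -0.035,"ry": 0,"rz": 0,"claw": 6},
    {"x": 0,"y": -0.0017,"z": -0.0155,"rx": -0.035,"ry": 0,"rz": 0,"claw": 6},
    {"x": 0,"y": -0.0017,"z": -0.0155,"rx": -0.035,"ry": 0,"rz": 0,"claw": 6},
    {"x": 0,"y": -0.0017,"z": -0.0155,"rx": -0.035,"ry": 0,"rz": 0,"claw": 6},
    {"x": 0,"y": -0.0017,"z": -0.0155,"rx": -0.035,"ry": 0,"rz": 0,"claw": 6},
  ],
)

```text
clock: 25.92
ee_pos: [0.6735, 0.0545, 0.0833]
tool_rot: [2.094, 2.205, 0.153]
contact_force: [1.8, -1.6, -6.4]
grip_width: 0.114
grip_force: 30.0
```

>>> carry_out(
  commands=[
    {"x": 0,"y": -0.0017,"z": -0.0155,"rx": -0.035,"ry": 0,"rz": 0,"claw": 6},
    {"x": 0,"y": -0.0017,"z": -0.0155,"rx": -0.035,"ry": 0,"rz": 0,"claw": 6},
    {"x": 0,"y": -0.0017,"z": -0.0155,"rx": -0.035,"ry": 0,"rz": 0,"claw": 6},
    {"x": 0,"y": -0.0017,"z": -0.0155,"rx": -0.035,"ry": 0,"rz": 0,"claw": 6},
    {"x": 0,"y": -0.0017,"z": -0.0155,"rx": -0.035,"ry": 0,"rz": 0,"claw": 6},
    {"x": 0,"y": -0.0017,"z": -0.0155,"rx": -0.035,"ry": 0,"rz": 0,"claw": 6},
    {"x": 0,"y": -0.0017,"z": -0.0155,"rx": -0.035,"ry": 0,"rz": 0,"claw": 6},
    {"x": 0,"y": -0.0017,"z": -0.0155,"rx": -0.035,"ry": 0,"rz": 0,"claw": 6},
    {"x": 0,"y": -0.0017,"z": -0.0155,"rx": -0.035,"ry": 0,"rz": 0,"claw": 6},
  ],
)

```text
clock: 27.05
ee_pos: [0.6625, 0.054, 0.1166]
tool_rot: [2.01, 2.117, 0.316]
contact_force: [0.1, -4.9, -6.4]
grip_width: 0.118
grip_force: 30.0
```

```bash
python3 - <<'E'
from h import *
s=get_state();R=Ro.from_rotvec(s['tool_rot']).as_matrix();print('tilt',np.degrees(np.arccos(-R[2,2])),R[:,2])
# bar height at tool grasp & tilt from circle: bar at angle atan2(.034,.222)+a on r .2246
g=s['ee_pos']-R[:,2]*.0107;print(g, np.arcsin((g[2]-.03)/.2246)-np.arctan2(.034,.222))
E
```

```text
tilt 17.028491815420114 [ 0.2925  0.0141 -0.9562]
[0.6594 0.0538 0.1268] 0.2936006990709528
```

>>> carry_out(
  commands=[
    {"x": 0,"y": -0.0017,"z": -0.0125,"rx": -0.03,"ry": 0,"rz": 0,"claw": 6},
    {"x": 0,"y": -0.001,"z": -0.008,"rx": -0.01,"ry": 0,"rz": 0,"claw": 6},
    {"x": 0,"y": 0,"z": 0,"rx": 0,"ry": 0,"rz": 0,"claw": 6},
  ],
)

```text
clock: 27.42
ee_pos: [0.6604, 0.0538, 0.1215]
tool_rot: [1.999, 2.106, 0.335]
contact_force: [-2.1, -5.6, -5.2]
grip_width: 0.115
grip_force: 30.0
```

>>> carry_out(
  commands=[
    {"x": 0,"y": -0.001,"z": -0.01,"rx": 0,"ry": 0,"rz": 0,"claw": 6},
    {"x": 0,"y": 0,"z": -0.004,"rx": 0,"ry": 0,"rz": 0,"claw": 6},
    {"x": 0,"y": 0,"z": 0,"rx": 0,"ry": 0,"rz": 0,"claw": 6},
  ],
)

```text
clock: 27.8
ee_pos: [0.6594, 0.0538, 0.1233]
tool_rot: [2.0, 2.105, 0.337]
contact_force: [7.6, -5.6, -15.5]
grip_width: 0.116
grip_force: 30.0
```

Force rose to 15 N while the motion stalled, so the plate is at its stop. I release and retreat along the tool axis.

>>> carry_out(
  commands=[
    {"x": 0,"y": 0,"z": 0,"rx": 0,"ry": 0,"rz": 0,"claw": 34},
    {"x": 0,"y": 0,"z": 0,"rx": 0,"ry": 0,"rz": 0,"claw": 34},
    {"x": 0,"y": 0,"z": 0,"rx": 0,"ry": 0,"rz": 0,"claw": 34},
    {"x": 0,"y": 0,"z": -0.1,"rx": 0,"ry": 0,"rz": 0,"claw": 34},
    {"x": 0,"y": 0,"z": -0.2,"rx": 0,"ry": 0,"rz": 0,"claw": 34},
    {"x": 0,"y": 0,"z": -0.2,"rx": 0,"ry": 0,"rz": 0,"claw": 60},
    {"x": 0,"y": 0,"z": 0,"rx": 0,"ry": 0,"rz": 0,"claw": 60},
  ],
  newtons=15,
)

```text
clock: 28.68
ee_pos: [0.6227, 0.0522, 0.2499]
tool_rot: [1.993, 2.099, 0.345]
contact_force: [0.0, 0.4, 0.1]
grip_width: 0.535
grip_force: 0.0
```

```bash
python3 - <<'E'
from h import *
plan(((.44,.05,.33),3,-.2,11))
im=grab_frame('side');cv2.imwrite('pics/s2r.png',im);cv2.imwrite('pics/s2.png',cv2.resize(im[110:260,150:350],(800,600),interpolation=cv2.INTER_CUBIC))
E
```

```text
11 x -0.039 -0.048 -0.046 | 0.017 -0.019 0.285 | mm/row 19 rad/row 0.14 end [0.4414 0.0503 0.3301]
```

View pics/s2.png

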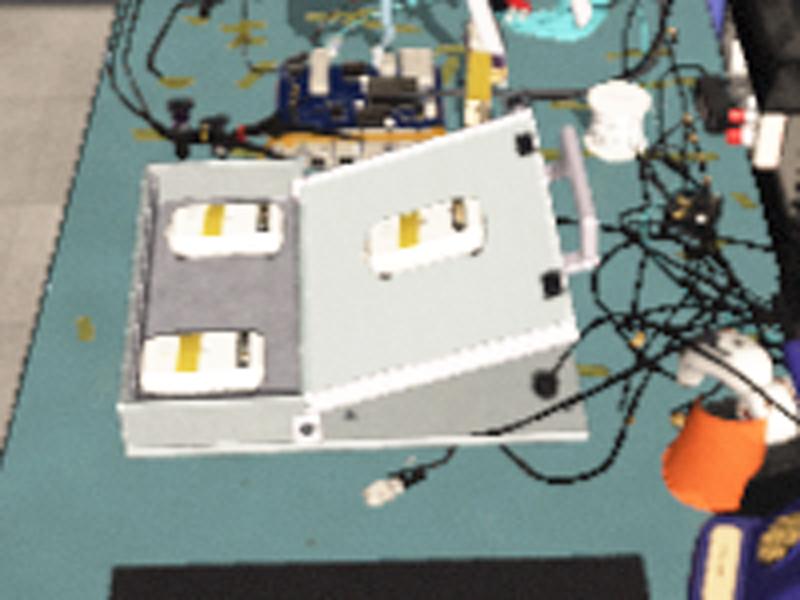

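The middle probe held, at (428,237) in this crop, and the two outer ones are lying in the catch tray. I check the held probe's predicted position against this view and plan the pitched grasp.

```bash
python3 - <<'E'
from h import *
a=.314;n=np.array([-np.sin(a),0,np.cos(a)])
c=np.array([.5469,.046,.0725]);print(proj('side',[c+n*.02, c+n*.011]),'seen',150+428/4,110+237/4)
print('grid per 10mm uphill',proj('side',[c+n*.015+.01*np.array([np.cos(a),0,np.sin(a)])]),'per 10mm y',proj('side',[c+n*.015+[0,.01,0]]))
t=c+n*.008;print(t)
plan((t+n*.10,3,-a,11),(t,3,-a,4))
E
```

```text
[[253.4192 166.5582]
 [254.3444 168.8682]] seen 257.0 169.25
grid per 10mm uphill [[257.1783 167.0145]] per 10mm y [[253.9176 165.7759]]
[0.5444 0.046  0.0801]
11 x -0.033 -0.038 0.012 | -0.001 -0.003 0.285 | mm/row 13 rad/row 0.14 end [0.5138 0.046  0.1756]
4 x -0.0 -0.0 0.1 | -0.0 -0.001 0.0 | mm/row 25 rad/row 0.00 end [0.5448 0.046  0.0805]
```

>>> carry_out(
  commands=[
    {"x": -0.033,"y": -0.038,"z": 0.012,"rx": -0.001,"ry": -0.003,"rz": 0.285,"claw": 80},
    {"x": -0.033,"y": -0.038,"z": 0.012,"rx": -0.001,"ry": -0.003,"rz": 0.285,"claw": 80},
    {"x": -0.033,"y": -0.038,"z": 0.012,"rx": -0.001,"ry": -0.003,"rz": 0.285,"claw": 80},
    {"x": -0.033,"y": -0.038,"z": 0.012,"rx": -0.001,"ry": -0.003,"rz": 0.285,"claw": 80},
    {"x": -0.033,"y": -0.038,"z": 0.012,"rx": -0.001,"ry": -0.003,"rz": 0.285,"claw": 80},
    {"x": -0.033,"y": -0.038,"z": 0.012,"rx": -0.001,"ry": -0.003,"rz": 0.285,"claw": 80},
    {"x": -0.033,"y": -0.038,"z": 0.012,"rx": -0.001,"ry": -0.003,"rz": 0.285,"claw": 80},
    {"x": -0.033,"y": -0.038,"z": 0.012,"rx": -0.001,"ry": -0.003,"rz": 0.285,"claw": 80},
    {"x": -0.033,"y": -0.038,"z": 0.012,"rx": -0.001,"ry": -0.003,"rz": 0.285,"claw": 80},
    {"x": -0.033,"y": -0.038,"z": 0.012,"rx": -0.001,"ry": -0.003,"rz": 0.285,"claw": 80},
    {"x": -0.033,"y": -0.038,"z": 0.012,"rx": -0.001,"ry": -0.003,"rz": 0.285,"claw": 80},
    {"x": 0,"y": 0,"z": 0,"rx": 0,"ry": 0,"rz": 0,"claw": 80},
  ],
)

```text
clock: 30.22
ee_pos: [0.511, 0.0465, 0.1709]
tool_rot: [3.097, 0.085, 0.479]
contact_force: [-1.3, -0.1, -0.1]
grip_width: 0.85
grip_force: 0.0
```

```bash
python3 - <<'E'
from h import *
plan(([.5465,.046,.0805],3,-.314,4))
E
```

```text
4 x 0.006 0.001 0.097 | -0.001 0.004 0.001 | mm/row 24 rad/row 0.00 end [0.5463 0.0459 0.0803]
```

>>> carry_out(
  commands=[
    {"x": 0.006,"y": 0.001,"z": 0.097,"rx": 0,"ry": 0.004,"rz": 0,"claw": 80},
    {"x": 0.006,"y": 0.001,"z": 0.097,"rx": 0,"ry": 0.004,"rz": 0,"claw": 80},
    {"x": 0.006,"y": 0.001,"z": 0.097,"rx": 0,"ry": 0.004,"rz": 0,"claw": 80},
    {"x": 0.006,"y": 0.001,"z": 0.097,"rx": 0,"ry": 0.004,"rz": 0,"claw": 80},
    {"x": 0,"y": 0,"z": 0,"rx": 0,"ry": 0,"rz": 0,"claw": 80},
  ],
)

```text
clock: 30.85
ee_pos: [0.5468, 0.0453, 0.0802]
tool_rot: [3.096, 0.084, 0.489]
contact_force: [0.4, -0.8, 0.2]
grip_width: 0.856
grip_force: 0.0
```

>>> carry_out(
  commands=[
    {"x": 0,"y": 0,"z": 0,"rx": 0,"ry": 0,"rz": 0,"claw": 60},
    {"x": 0,"y": 0,"z": 0,"rx": 0,"ry": 0,"rz": 0,"claw": 40},
    {"x": 0,"y": 0,"z": 0,"rx": 0,"ry": 0,"rz": 0,"claw": 40},
    {"x": 0,"y": 0,"z": 0,"rx": 0,"ry": 0,"rz": 0,"claw": 40},
    {"x": 0,"y": 0,"z": 0,"rx": 0,"ry": 0,"rz": 0,"claw": 40},
  ],
  newtons=25,
)

```text
clock: 31.48
ee_pos: [0.5483, 0.0453, 0.0832]
tool_rot: [3.094, 0.082, 0.498]
contact_force: [-1.1, 0.6, 2.7]
grip_width: 0.515
grip_force: 25.0
```

>>> carry_out(
  commands=[
    {"x": 0,"y": 0,"z": -0.06,"rx": 0,"ry": 0,"rz": 0,"claw": 40},
    {"x": 0,"y": 0,"z": -0.16,"rx": 0,"ry": 0,"rz": 0,"claw": 40},
    {"x": 0,"y": 0,"z": -0.16,"rx": 0,"ry": 0,"rz": 0,"claw": 40},
    {"x": 0,"y": 0,"z": -0.1,"rx": 0,"ry": 0,"rz": 0,"claw": 40},
    {"x": 0,"y": 0,"z": 0,"rx": 0,"ry": 0,"rz": 0,"claw": 40},
  ],
)

```text
clock: 32.1
ee_pos: [0.5113, 0.045, 0.1992]
tool_rot: [3.092, 0.082, 0.504]
contact_force: [0.1, 0.2, -0.5]
grip_width: 0.518
grip_force: 24.9
```

```bash
python3 - <<'E'
from h import *
plan(((.491,-.1,.19),46,-.1,7),((.491,-.4245,.13),90,0,8))
E
```

```text
7 x -0.043 0.074 0.0 | 0.027 -0.059 -0.213 | mm/row 21 rad/row 0.11 end [ 0.4905 -0.0996  0.1902]
8 x -0.152 0.069 0.028 | 0.024 -0.01 -0.192 | mm/row 42 rad/row 0.10 end [ 0.4918 -0.425   0.1297]
```

>>> carry_out(
  commands=[
    {"x": -0.043,"y": 0.074,"z": 0,"rx": 0.027,"ry": -0.059,"rz": -0.213,"claw": 40},
    {"x": -0.043,"y": 0.074,"z": 0,"rx": 0.027,"ry": -0.059,"rz": -0.213,"claw": 40},
    {"x": -0.043,"y": 0.074,"z": 0,"rx": 0.027,"ry": -0.059,"rz": -0.213,"claw": 40},
    {"x": -0.043,"y": 0.074,"z": 0,"rx": 0.027,"ry": -0.059,"rz": -0.213,"claw": 40},
    {"x": -0.043,"y": 0.074,"z": 0,"rx": 0.027,"ry": -0.059,"rz": -0.213,"claw": 40},
    {"x": -0.043,"y": 0.074,"z": 0,"rx": 0.027,"ry": -0.059,"rz": -0.213,"claw": 40},
    {"x": -0.043,"y": 0.074,"z": 0,"rx": 0.027,"ry": -0.059,"rz": -0.213,"claw": 40},
    {"x": -0.152,"y": 0.069,"z": 0.028,"rx": 0.024,"ry": -0.01,"rz": -0.192,"claw": 40},
    {"x": -0.152,"y": 0.069,"z": 0.028,"rx": 0.024,"ry": -0.01,"rz": -0.192,"claw": 40},
    {"x": -0.152,"y": 0.069,"z": 0.028,"rx": 0.024,"ry": -0.01,"rz": -0.192,"claw": 40},
    {"x": -0.152,"y": 0.069,"z": 0.028,"rx": 0.024,"ry": -0.01,"rz": -0.192,"claw": 40},
    {"x": -0.152,"y": 0.069,"z": 0.028,"rx": 0.024,"ry": -0.01,"rz": -0.192,"claw": 40},
    {"x": -0.152,"y": 0.069,"z": 0.028,"rx": 0.024,"ry": -0.01,"rz": -0.192,"claw": 40},
    {"x": -0.152,"y": 0.069,"z": 0.028,"rx": 0.024,"ry": -0.01,"rz": -0.192,"claw": 40},
    {"x": -0.152,"y": 0.069,"z": 0.028,"rx": 0.024,"ry": -0.01,"rz": -0.192,"claw": 40},
    {"x": 0,"y": 0,"z": 0,"rx": 0,"ry": 0,"rz": 0,"claw": 40},
  ],
)

```text
clock: 34.1
ee_pos: [0.4899, -0.4259, 0.1236]
tool_rot: [-2.218, -2.213, 0.005]
contact_force: [0.7, -0.3, -0.9]
grip_width: 0.521
grip_force: 24.9
```

```bash
python3 - <<'E'
from h import *
plan(((.491,-.4245,.022),90,0,4))
E
```

```text
4 x 0.001 0.002 0.102 | -0.004 -0.002 -0.001 | mm/row 26 rad/row 0.00 end [ 0.4914 -0.4247  0.0215]
```

>>> carry_out(
  commands=[
    {"x": 0.001,"y": 0.002,"z": 0.102,"rx": -0.004,"ry": -0.002,"rz": 0,"claw": 40},
    {"x": 0.001,"y": 0.002,"z": 0.102,"rx": -0.004,"ry": -0.002,"rz": 0,"claw": 40},
    {"x": 0.001,"y": 0.002,"z": 0.102,"rx": -0.004,"ry": -0.002,"rz": 0,"claw": 40},
    {"x": 0.001,"y": 0.002,"z": 0.102,"rx": -0.004,"ry": -0.002,"rz": 0,"claw": 40},
    {"x": 0,"y": 0,"z": 0,"rx": 0,"ry": 0,"rz": 0,"claw": 40},
  ],
)

```text
clock: 34.72
ee_pos: [0.4905, -0.4209, 0.0215]
tool_rot: [-2.22, -2.219, -0.001]
contact_force: [-0.2, 0.2, -0.8]
grip_width: 0.52
grip_force: 24.9
```

>>> carry_out(
  commands=[
    {"x": 0,"y": 0,"z": 0.014,"rx": 0,"ry": 0,"rz": 0,"claw": 40},
    {"x": 0,"y": 0,"z": 0.01,"rx": 0,"ry": 0,"rz": 0,"claw": 40},
    {"x": 0,"y": 0,"z": 0,"rx": 0,"ry": 0,"rz": 0,"claw": 40},
  ],
)

```text
clock: 35.1
ee_pos: [0.4926, -0.4242, 0.0193]
tool_rot: [2.218, 2.217, -0.001]
contact_force: [-0.0, 0.0, -0.3]
grip_width: 0.516
grip_force: 24.9
```

>>> carry_out(
  commands=[
    {"x": 0,"y": 0,"z": 0.01,"rx": 0,"ry": 0,"rz": 0,"claw": 40},
    {"x": 0,"y": 0,"z": 0,"rx": 0,"ry": 0,"rz": 0,"claw": 40},
  ],
)

```text
clock: 35.35
ee_pos: [0.4923, -0.424, 0.0161]
tool_rot: [2.219, 2.218, -0.001]
contact_force: [-0.2, -0.5, -0.6]
grip_width: 0.518
grip_force: 24.9
```

>>> carry_out(
  commands=[
    {"x": 0,"y": 0,"z": 0.006,"rx": 0,"ry": 0,"rz": 0,"claw": 40},
    {"x": 0,"y": 0,"z": 0,"rx": 0,"ry": 0,"rz": 0,"claw": 40},
  ],
)

```text
clock: 35.6
ee_pos: [0.4923, -0.424, 0.0146]
tool_rot: [2.219, 2.218, -0.0]
contact_force: [-0.0, 0.5, -0.2]
grip_width: 0.52
grip_force: 24.9
```

>>> carry_out(
  commands=[
    {"x": 0,"y": 0,"z": 0.007,"rx": 0,"ry": 0,"rz": 0,"claw": 40},
    {"x": 0,"y": 0,"z": 0,"rx": 0,"ry": 0,"rz": 0,"claw": 40},
  ],
)

```text
clock: 35.85
ee_pos: [0.4924, -0.4241, 0.0143]
tool_rot: [2.219, 2.218, -0.001]
contact_force: [-2.2, 1.7, 7.2]
grip_width: 0.516
grip_force: 25.0
```

Floor contact, so I release, rise, and check.

>>> carry_out(
  commands=[
    {"x": 0,"y": 0,"z": 0,"rx": 0,"ry": 0,"rz": 0,"claw": 62},
    {"x": 0,"y": 0,"z": 0,"rx": 0,"ry": 0,"rz": 0,"claw": 62},
    {"x": 0,"y": 0,"z": -0.08,"rx": 0,"ry": 0,"rz": 0,"claw": 62},
    {"x": 0,"y": 0,"z": -0.2,"rx": 0,"ry": 0,"rz": 0,"claw": 62},
    {"x": 0,"y": 0,"z": -0.2,"rx": 0,"ry": 0,"rz": 0,"claw": 62},
    {"x": -0.15,"y": 0,"z": -0.15,"rx": 0,"ry": 0,"rz": 0,"claw": 62},
    {"x": -0.2,"y": 0,"z": -0.1,"rx": 0,"ry": 0,"rz": 0,"claw": 62},
    {"x": -0.2,"y": 0,"z": 0,"rx": 0,"ry": 0,"rz": 0,"claw": 62},
    {"x": 0,"y": 0,"z": 0,"rx": 0,"ry": 0,"rz": 0,"claw": 62},
  ],
)

```text
clock: 36.98
ee_pos: [0.4909, -0.5641, 0.1971]
tool_rot: [2.221, 2.213, -0.002]
contact_force: [0.3, 0.1, -0.8]
grip_width: 0.659
grip_force: 0.0
```

```bash
python3 - <<'E'
from h import *
im=grab_frame('side');cv2.imwrite('pics/s3.png',cv2.resize(im[120:384,110:462],(800,600),interpolation=cv2.INTER_CUBIC))
E
```

```text
(no output)
```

View pics/s3.png

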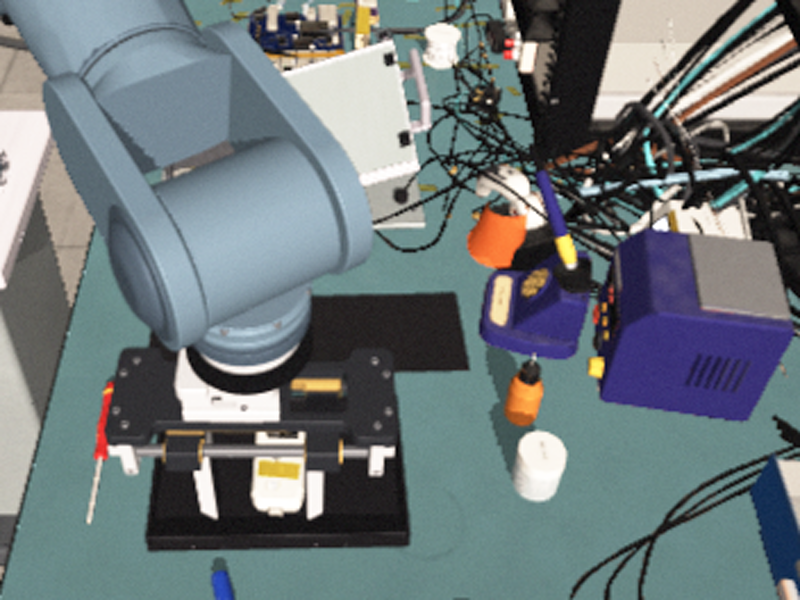

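The probe stands upright in the black tray at (278,483). The plate is still tilted, the spool, bottle and screwdriver are where they were, and the gripper is clear of everything.

```bash
python3 -c "
from workcell import *
print(job_done())"
```

```text
the job is handed in; nothing more can be done
None
```

The slide test is done and handed in: the middle probe held on the tilted glass and now stands upright in the black tray, and the two that slid off are in the catch tray.

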